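# Change over the slide racks on the drip stand

## Robot

A 6-joint arm with a two-finger parallel gripper is mounted at the origin on the work surface. World frame = base frame: x ahead of the robot, y to its left, z up, the work surface at z = 0. Lengths are in m, angles in rad, forces in N, time in s.
With the tool pointing down it reaches from about 0.375 to 0.9 m from the base axis. Payload 3.1 kg.
Tool frame: the origin (TCP) lies between the finger pads; the fingertips stand 8 mm ahead of it and the grasp point (between the pads) lies 11 mm behind it; z points along the fingers, y is the line along which they close (so a half turn about z gives the same grasp; the last joint's range is limited). The gripper opens to 87 mm and grips with 3 to 60 N. Pads are 19 mm wide; open, the fingers measure 117 mm over their backs; the gripper's body (75 mm by 190 mm) begins 51 mm behind the grasp point.
Start: joints at [0.96, 0.527, 1.433, -0, 1.181, -0.178], TCP at [0.262, 0.567, 0.199] pointing down, gripper open.
Joint ranges: [-3.08, 3.08], [-0.75, 2.2], [0.22, 2.44], [-1.43, 4.57], [0, 2.65], [-2.85, 2.85]. Speed limits (rad/s): [2.79, 2.79, 3.14, 3.14, 3.14, 3.14].

## Interface

Orientations are given as a unit quaternion [x, y, z, w].
In Python, from rig import robot gives the robot as it stands.
- The arm moves only by the tool move_arm, never from a script. Its argument "motion" is text: rows parted by semicolons, each of 5 numbers parted by spaces: the opening, from -1 (shut) to 1 (fully open), then the shift along the tool's x, y, z normalised to -1 to 1, where 1 is 0.2 m, then the turn about the tool's z normalised to -1 to 1, where 1 is pi rad. A call has 1 to 12 rows; each row is the pose to reach, as a shift and turn from the pose commanded when the call began, along the tool's axes at that moment, turning the shorter way round; what a row does not reach only later rows make up. A row lasts 1/12 s, in which the tool goes at most 41.7 mm and 7.16 degrees, less where a joint would pass 70% of its speed; a pose out of reach is approached as far as the arm can. A call with a number of a shift or a turn outside -1 to 1 is refused whole. A call with a gripper value outside its range is refused whole. The fingers move at their own pace and stop on an object; "newtons" is the grip in N (left out, the last holds). Time passes only in rows, so rows that repeat a pose let the fingers close. It gives the time, the measured TCP pose, the force, the opening and the grip force at its end, in the units of the state.
- robot.get_obs(): the state, without advancing time (a new reading comes with each control period).
- robot.camera(name): name is "scene" or "top" or "wrist"; returns (picture, depth): 480x640x3 uint8, red, green, blue; 480x640 float32, m along the optical axis (not along the pixel's ray), 0 where there is no reading.
- robot.camera_model(name): a dict with "mtx" (3x3 intrinsics, pixels), "position" and "attitude" of the camera in the world. Camera axes: x right, y down, z forward; pixel columns grow to the right and rows downward; lengths in m; the calibration is good to about 2 mm. The wrist camera is an equidistant fisheye: a pixel r from the principal point sees the ray r / f radians off the axis. A picture is of the moment at which its call begins: read the wrist's pose just before it. camera_model takes no time and is no camera call; for the wrist camera it gives the pose at the moment of the call.
- robot.hand_in(): hands the job in; it is judged then, once.
The state is a dict: "time": time; "q": joint angles; "joint_velocities": joint speeds; "joint_torque": joint torques, N m; "position": TCP position; "tool_rot": TCP orientation; "ft_force": force on the tool from outside, world axes, zero at the start; "moment": the same for the moment, N m; "grip_width": finger opening in m; "grip_force": force on a finger pad.
Only numpy, scipy, OpenCV 4.12 (cv2) and the standard library are available. Lean on these libraries where they do the work, as an engineer would, in place of code of your own. Each camera call takes 0.05 s, during which the arm holds its last target. There are 200 camera calls.

## Task

The yellow slide racks on the drip stand are dry: lift each one up and off its hook and set it down gently and upright in the green tray, one to a bay. When no yellow rack is left on the hooks and all stand in the tray, lift the blue wet racks off the turntable and hang each by the eye of its handle on a hook of its own, at the bottom of the hook, to drain. Leave the other things on the bench where they are.

Things in the scene. Friction and masses are not known exactly. Their poses are not given: they have to be found in the camera images.
- dry0: yellow (dry) slide rack: basket 56 (x) x 84 (y) x 40 mm high, 0.2 kg; above it a bail handle in its y-z plane, 10 mm thick in x, 36 mm wide inside, topped by a steep upside-down V (inner apex 92.5 mm up) and a grip tab 10 (x) x 30 (y) mm from 97 to 142 mm up. Origin: centre of underside, z up, same either way round. Starts on a drip stand hook; two or three are present
- dry1: yellow (dry) slide rack: basket 56 (x) x 84 (y) x 40 mm high, 0.2 kg; above it a bail handle in its y-z plane, 10 mm thick in x, 36 mm wide inside, topped by a steep upside-down V (inner apex 92.5 mm up) and a grip tab 10 (x) x 30 (y) mm from 97 to 142 mm up. Origin: centre of underside, z up, same either way round. Starts on a drip stand hook; two or three are present
- dry2: yellow (dry) slide rack: basket 56 (x) x 84 (y) x 40 mm high, 0.2 kg; above it a bail handle in its y-z plane, 10 mm thick in x, 36 mm wide inside, topped by a steep upside-down V (inner apex 92.5 mm up) and a grip tab 10 (x) x 30 (y) mm from 97 to 142 mm up. Origin: centre of underside, z up, same either way round. Starts on a drip stand hook; two or three are present
- wet0: blue (wet) slide rack: basket 56 (x) x 84 (y) x 40 mm high, 0.2 kg; above it a bail handle in its y-z plane, 10 mm thick in x, 36 mm wide inside, topped by a steep upside-down V (inner apex 92.5 mm up) and a grip tab 10 (x) x 30 (y) mm from 97 to 142 mm up. Origin: centre of underside, z up, same either way round. Starts on the turntable
- wet1: blue (wet) slide rack: basket 56 (x) x 84 (y) x 40 mm high, 0.2 kg; above it a bail handle in its y-z plane, 10 mm thick in x, 36 mm wide inside, topped by a steep upside-down V (inner apex 92.5 mm up) and a grip tab 10 (x) x 30 (y) mm from 97 to 142 mm up. Origin: centre of underside, z up, same either way round. Starts on the turntable
- dry0_eye (a point): the eye of dry0: inner apex of the V of its handle, 92.5 mm above the centre of the underside, where the hook bears
- dry1_eye (a point): the eye of dry1: inner apex of the V of its handle, 92.5 mm above the centre of the underside, where the hook bears
- dry2_eye (a point): the eye of dry2: inner apex of the V of its handle, 92.5 mm above the centre of the underside, where the hook bears
- wet0_eye (a point): the eye of wet0: inner apex of the V of its handle, 92.5 mm above the centre of the underside, where the hook bears
- wet1_eye (a point): the eye of wet1: inner apex of the V of its handle, 92.5 mm above the centre of the underside, where the hook bears
- stand: fixed steel drip stand: three 10 mm rod hooks, 115 mm apart along y, point along its -x from a bar at x = +70 mm; level seats 28 mm long, tips bent up 12 mm, ending 33 mm before the seat's middle; drip tray below. Top 162 mm. Hung racks share its x and y axes; to come off they rise 25 mm (at 38 the basket meets the hook), then go 50 mm along -x. Origin: on the table under the middle seat
- hook0 (a point): seat of hook 0 (y = 115 mm on the stand): where the eye of a rack lies when it hangs properly, 153.7 mm above the table
- hook1 (a point): seat of hook 1 (y = 0 mm on the stand): where the eye of a rack lies when it hangs properly, 153.7 mm above the table
- hook2 (a point): seat of hook 2 (y = -115 mm on the stand): where the eye of a rack lies when it hangs properly, 153.7 mm above the table
- tray: green plastic tray, fixed, 264 (x) x 108 (y) x 16 mm high, walls and floor 4 mm, with two dividers as high as the walls making three bays in a row along its x, each about 82 x 100 mm inside, bay centres at x = -87, 0 and +87 mm. Origin: centre of its underside
- turntable: base of the turntable, fixed, under a white disc of radius 125 mm whose top is 30 mm above the table. Origin: centre of the base's underside
- disc (a joint): angle of the turntable's freely spinning disc, rad, no drive and hardly any friction
- reagent: amber reagent bottle, 56 mm wide, 100 mm high, bystander, loose on the table. Origin: centre of its underside
- beaker: glass beaker, 72 mm wide, 85 mm high, bystander, loose on the table. Origin: centre of its underside
- dish: clear culture dish, 90 mm wide, 14 mm high, bystander, loose on the table. Origin: centre of its underside
- slidebox: grey slide box 90 x 160 x 35 mm, bystander, loose on the table. Origin: centre of its underside
- tipbox: orange tip box 80 x 120 x 55 mm, bystander, loose on the table. Origin: centre of its underside
- buffer: white buffer bottle with a red cap, 66 mm wide, 160 mm high, bystander, loose on the table. Origin: centre of its underside
Things that resemble listed ones, but are neither listed nor needed, are in the scene too. What is shaped like the wet0 but pink is not meant.

How it is judged:
On the way, in this order (a step that is already met when the one before it is completed fails the run):
1. every yellow rack stands in the green tray (x of dry0 in the frame of tray between -0.12 and 0.12 m and y of dry0 in the frame of tray between -0.04 and 0.04 m and z of dry0 in the frame of tray between -0.005 and 0.01 m and angle between each of dry0, dry1, dry2's own z axis and vertical below 0.1 rad and linear speed of each of dry0, dry1, dry2 below 0.05 m/s and x of dry1 in the frame of tray between -0.12 and 0.12 m and y of dry1 in the frame of tray between -0.04 and 0.04 m and z of dry1 in the frame of tray between -0.005 and 0.01 m and x of dry2 in the frame of tray between -0.12 and 0.12 m and y of dry2 in the frame of tray between -0.04 and 0.04 m and z of dry2 in the frame of tray between -0.005 and 0.01 m), for 0.2 s.
2. then both blue racks hang on hooks ((distance between wet0_eye and hook0 below 0.02 m or distance between wet0_eye and hook1 below 0.02 m or distance between wet0_eye and hook2 below 0.02 m) and angle between each of wet0, wet1's own z axis and vertical below 0.25 rad and linear speed of each of wet0, wet1 below 0.08 m/s and (distance between wet1_eye and hook0 below 0.02 m or distance between wet1_eye and hook1 below 0.02 m or distance between wet1_eye and hook2 below 0.02 m)), for 0.2 s.
At the end, for the whole second after the job is handed in: Every yellow rack present stands upright (0.1 rad) on the green tray's floor (underside under 10 mm above the tray's, centre within 120 mm along and 40 mm across), and both blue racks hang still, eye within 20 mm of a hook's seat, within 0.25 rad of upright (all of step 1 and all of step 2); the robot touches nothing.
It fails at once if a blue rack hangs on a hook while a yellow one is still on the hooks (((distance between wet0_eye and hook0 below 0.012 m or distance between wet0_eye and hook1 below 0.012 m or distance between wet0_eye and hook2 below 0.012 m) or (distance between wet1_eye and hook0 below 0.012 m or distance between wet1_eye and hook1 below 0.012 m or distance between wet1_eye and hook2 below 0.012 m)) and ((distance between dry0_eye and hook0 below 0.02 m or distance between dry0_eye and hook1 below 0.02 m or distance between dry0_eye and hook2 below 0.02 m) or (distance between dry1_eye and hook0 below 0.02 m or distance between dry1_eye and hook1 below 0.02 m or distance between dry1_eye and hook2 below 0.02 m) or (distance between dry2_eye and hook0 below 0.02 m or distance between dry2_eye and hook1 below 0.02 m or distance between dry2_eye and hook2 below 0.02 m))).
It fails at once if a yellow rack is dropped or banged into the tray (over 80 N) (contact force between any of dry0, dry1, dry2 and tray above 80 N).
It fails at once if another thing on the bench is shifted by more than 40 mm (distance of any of reagent, beaker, dish, slidebox, tipbox, buffer from where it was at the start of the episode above 0.04 m).
Of dry0, dry1, dry2 only 2 to 3 are there at a start; the rules pass over those that are not, and their reading is None.
At some moment in a run one of wet0, wet1 may be knocked a few centimetres aside while the robot is not near it.
It also fails if it takes over 208 s, if anything falls off the work surface, if the arm or the gripper's body presses on something with over 40 N, if the wrist force passes 120 N, or if a joint passes its speed limit or range.

## Working session

There is one attempt and no reset: what is moved stays moved. The work goes in short steps, Python scripts to look and compute and a tool call to move; the robot and the scene stay as the last step left them, time stands still between calls to the robot, and variables do not carry over. Pictures are saved under pics/ and viewed, at most 14 in all, crops included, and the job is handed in when it is done.

Besides the shell and the picture viewer there is one more tool, called after "Call:" as a command line: name --argument value ..., lists and objects as JSON in quotes. move_arm: Moves the arm, as the interface text tells. Its arguments: {"type":"object","properties":{"motion":{"type":"string"},"newtons":{"type":"number"}},"required":["motion"]}

```bash
ls; mkdir -p pics; python3 - <<'E'
from rig import robot
import cv2, numpy as np
o=robot.get_obs(); print(o['time'],o['position'],o['tool_rot'])
for n in ['scene','top']:
    p,d=robot.camera(n); cv2.imwrite(f'pics/{n}0.png',p[...,::-1]); np.savez(f'{n}0.npz',p=p,d=d)
    print(n,robot.camera_model(n))
E
```

```text
pics
0.0 [0.26164591 0.56675725 0.19837665] [ 2.14689114e-01  9.76681853e-01 -9.87157377e-04 -4.09589222e-04]
scene {'mtx': array([[589.84806227,   0.        , 323.32437732],
       [  0.        , 589.84806227, 241.37049173],
       [  0.        ,   0.        ,   1.        ]]), 'position': array([ 1.32263375, -0.62938352,  0.78576356]), 'attitude': array([ 0.79394168,  0.38466639, -0.2074085 , -0.42269384])}
top {'mtx': array([[616.25538927,   0.        , 311.43303594],
       [  0.        , 616.25538927, 238.079709  ],
       [  0.        ,   0.        ,   1.        ]]), 'position': array([ 3.54862411e-01, -3.15549954e-04,  1.36164879e+00]), 'attitude': array([-0.70279059,  0.70819908, -0.04286669,  0.05197979])}
```

View pics/scene0.png

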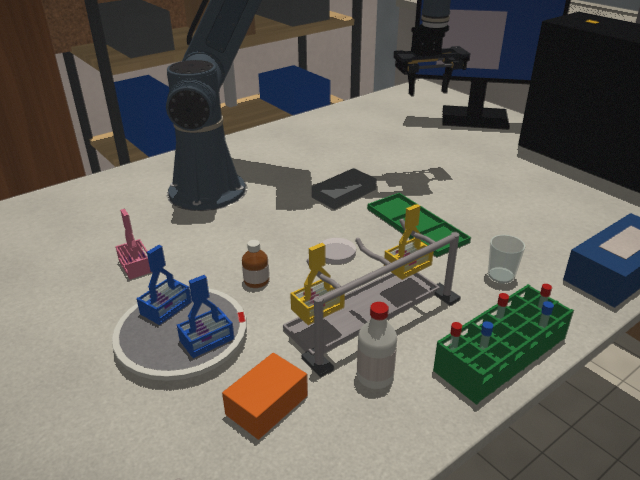

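View pics/top0.png

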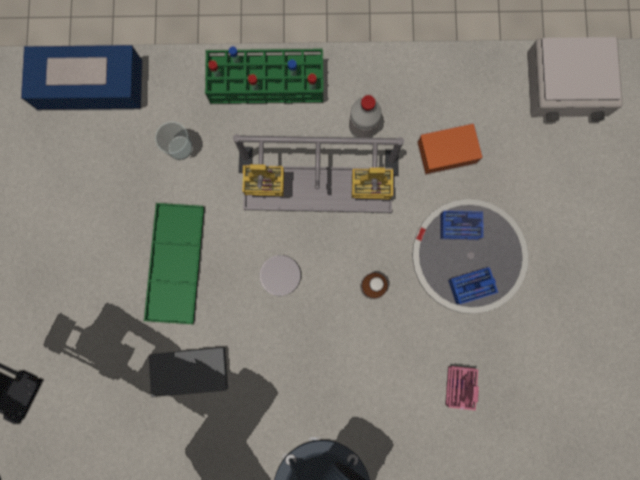

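Two yellow racks hang at top-view (264,180) and (373,184), and the hook at (318,185) is free. The green tray is at (176,263); the green tube rack at (265,76) has more than three cells and holds tubes, so it isn't the tray. The blue racks are on the disc at (462,225) and (473,286). The pink one at (462,387) isn't meant.

```bash
cat > h.py <<'E'
from rig import robot
import cv2, numpy as np
from scipy.spatial.transform import Rotation as R
HS={'y':((18,120,90),(32,255,255)),'b':((105,150,50),(125,255,255)),'g':((55,100,40),(85,255,255))}
def cloud(n,col,p=None,d=None):
    if p is None: p,d=robot.camera(n)
    m=robot.camera_model(n); K=m['mtx']
    k=cv2.inRange(cv2.cvtColor(p,cv2.COLOR_RGB2HSV),*HS[col])>0
    v,u=np.nonzero(k&(d>0)); z=d[v,u]
    c=np.c_[(u-K[0,2])/K[0,0]*z,(v-K[1,2])/K[1,1]*z,z]
    return R.from_quat(m['attitude']).apply(c)+m['position']
def box(P):
    (c,s,a)=cv2.minAreaRect((P[:,:2]*1000).astype(np.float32)); return np.round(c,1),np.round(s,1),round(a,1)
def clusters(P,r=.05,minn=25):
    from scipy.cluster.hierarchy import fclusterdata
    if len(P)<2: return []
    l=fclusterdata(P[:,:2],.012,'distance'); return [P[l==i] for i in set(l) if (l==i).sum()>=minn]
E
python3 - <<'E'
from h import *
D={n:np.load(n+'0.npz') for n in('scene','top')}
for n in D:
  for col in 'yb':
    P=cloud(n,col,D[n]['p'],D[n]['d']); P=P[(P[:,0]>.2)&(P[:,0]<.75)&(P[:,1]>-.5)&(P[:,1]<.6)&(P[:,2]<.35)]
    for C in clusters(P):
      t=C[:,2].max(); T=C[C[:,2]>t-.03]; B=C[C[:,2]<t-.095]
      print(n,col,len(C),'z',C[:,2].min().round(3),t.round(3),'tab',len(T),box(T),'bask',box(B) if len(B)>20 else len(B))
P=cloud('top','g',D['top']['p'],D['top']['d'])
for C in clusters(P[(P[:,0]<.6)&(P[:,2]<.1)]): print('tray',box(C),C[:,2].min(),C[:,2].max())
# stand grey: high points in stand area
HS['s']=((0,0,0),(180,255,255))
for n in D:
  P=cloud(n,'s',D[n]['p'],D[n]['d'])
  Q=P[(P[:,0]>.4)&(P[:,0]<.7)&(P[:,1]>-.2)&(P[:,1]<.2)&(P[:,2]>.14)&(P[:,2]<.18)]
  B=Q[(Q[:,0]>.545)]; print(n,'bar',len(B),box(B), B[:,2].max())
  H=Q[(Q[:,0]<.56)]
  for C in clusters(H,minn=8): print(' hk',len(C),box(C),C.min(0).round(3),C.max(0).round(3))
E
```

```text
scene y 27 z 0.094 0.103 tab 27 (array([627.3, 145.6]), array([24.1,  9.9]), 83.0) bask 0
scene y 1030 z 0.061 0.205 tab 203 (array([651.5, 117.4]), array([34.2, 14.9]), 86.6) bask (array([651.5, 116.1]), array([87.3, 60.6]), 86.8)
scene y 33 z 0.093 0.102 tab 33 (array([616.3, -93.2]), array([28. ,  5.9]), 88.4) bask 0
scene y 1295 z 0.061 0.205 tab 254 (array([ 643.4, -113.2]), array([13.7, 30.5]), 0.4) bask (array([ 642.3, -113. ]), array([86.8, 59.9]), 89.0)
scene b 1495 z 0.029 0.174 tab 264 (array([ 558.2, -306.1]), array([29.7, 12.5]), 85.4) bask (array([ 557., -305.]), array([86. , 60.5]), 88.3)
scene b 1364 z 0.029 0.176 tab 218 (array([ 427.6, -324.2]), array([14.7, 32.3]), 11.8) bask (array([ 428.8, -324.4]), array([59.6, 86.5]), 15.3)
top y 698 z 0.06 0.208 tab 99 (array([ 641.9, -112. ]), array([29.5, 10.9]), 89.6) bask (array([ 642. , -112.1]), array([83.9, 57.3]), 88.0)
top y 651 z 0.059 0.208 tab 97 (array([650.8, 117.1]), array([29.7, 10.1]), 87.9) bask (array([650.7, 117.1]), array([83.9, 57. ]), 88.2)
top b 456 z 0.026 0.177 tab 81 (array([ 426.5, -321.9]), array([ 9. , 28.3]), 16.3) bask (array([ 427.1, -322.2]), array([52.1, 83.6]), 16.6)
top b 31 z 0.063 0.075 tab 31 (array([ 557. , -269.1]), array([49. , 13.7]), 10.0) bask 0
tray (array([480.4, 319.3]), array([107.3, 247.2]), 85.7) -0.007987738272914768 0.02309562640871743
scene bar 943 (array([656.1,  -0.8]), array([ 87. , 266.7]), 0.2) 0.17997638554514217
top bar 661 (array([656.,   3.]), array([271.6,  87.5]), 90.0) 0.17993904170323338
```

```bash
cat >> h.py <<'E'
def plan(wps,pose=None):
    """wps: (x,y,z, yaw deg of tool y axis). Prints per-waypoint normalised shift (split if >1)."""
    o=robot.get_obs(); p=o['position'].copy(); Rm=R.from_quat(o['tool_rot']).as_matrix()
    yaw=np.degrees(np.arctan2(Rm[1,1],Rm[0,1]))
    if pose: p=np.array(pose[:3]);yaw=pose[3]
    print('t',round(o['time'],2),'at',p.round(4),'yaw',round(yaw,1),'q6',o['q'][5].round(2),'F',o['ft_force'].round(1),'w',o['grip_width'].round(4),o['grip_force'].round(1))
    for w in wps:
        w=np.array(w,float); dy=-(w[3]-yaw)   # turn about tool z (down)
        dy=(dy+90)%180-90
        n=max(1,int(np.ceil(np.abs(w[:3]-p).max()/.19)))
        for i in range(n):
            a=np.radians(yaw); ty=np.array([np.cos(a),np.sin(a),0]); tz=np.array([0,0,-1.]); tx=np.cross(ty,tz)
            d=(w[:3]-p)/(n-i); s=np.array([d@tx,d@ty,d@tz])/.2; tn=dy/180
            rows=max(np.linalg.norm(d)/.0417,abs(dy)/7.16)
            print('  shift',s.round(3),'turn',round(tn,4),'rows>=',round(rows,1))
            p=p+d; yaw-=dy; dy=0
E
python3 - <<'E'
from h import *
D=np.load('top0.npz'); P=cloud('top','g',D['p'],D['d']); P=P[(P[:,0]<.7)&(P[:,2]<.1)&(P[:,1]>.2)]
for C in clusters(P): 
  print('tray',len(C),box(C),C.min(0),C.max(0)); H=C[C[:,2]>.012]; print(box(H))
D=np.load('scene0.npz'); P=cloud('scene','g',D['p'],D['d']); P=P[(P[:,0]<.62)&(P[:,2]<.1)&(P[:,1]>.2)]
for C in clusters(P): print('tray s',len(C),box(C))
plan([(.651,.117,.29,-2.2),(.651,.117,.179,-2.2)])
E
```

```text
tray 5543 (array([485.7, 319. ]), array([107.3, 258.1]), 85.7) [ 0.35518268  0.25675831 -0.00798774] [0.61690519 0.38080859 0.02309563]
(array([486.7, 318.3]), array([107.3, 255.7]), 85.3)
tray s 909 (array([423.4, 324.4]), array([114.1, 146.4]), 85.6)
tray s 841 (array([530.4, 328.9]), array([ 88.1, 176. ]), 85.6)
tray s 106 (array([605.3, 285.1]), array([60. , 25.8]), 88.5)Traceback (most recent call last):
  File "<stdin>", line 7, in <module>
  File "h.py", line 23, in plan
    print('t',round(o['time'],2),'at',p.round(4),'yaw',round(yaw,1),'q6',o['q'][5].round(2),'F',o['ft_force'].round(1),'w',o['grip_width'].round(4),o['grip_force'].round(1))
                                                                                                                           ^^^^^^^^^^^^^^^^^^^^^
AttributeError: 'float' object has no attribute 'round'
```

```bash
sed -i "s/'w',o\['grip_width'\].round(4),o\['grip_force'\].round(1)/'w',o['grip_width'],o['grip_force']/" h.py
python3 - <<'E'
from h import *
for n,(x0,x1,y0,y1) in {'top':(120,240,190,340),'scene':(350,485,185,260)}.items():
    D=np.load(n+'0.npz'); m=robot.camera_model(n);K=m['mtx']
    k=cv2.inRange(cv2.cvtColor(D['p'],cv2.COLOR_RGB2HSV),(45,80,20),(90,255,255)); M=np.zeros_like(k);M[y0:y1,x0:x1]=k[y0:y1,x0:x1]
    c=max(cv2.findContours(M,0,2)[0],key=cv2.contourArea)[:,0].astype(float)
    r=R.from_quat(m['attitude']).apply(np.c_[(c[:,0]-K[0,2])/K[0,0],(c[:,1]-K[1,2])/K[1,1],np.ones(len(c))])
    for z in (.016,0):
        P=m['position']+r*((z-m['position'][2])/r[:,2])[:,None]; print(n,z,box(P))
plan([(.651,.117,.29,-2.2),(.651,.117,.179,-2.2)])
E
```

```text
top 0.016 (array([485.2, 318.3]), array([107.3, 258.1]), 85.8)
top 0 (array([486.8, 322.1]), array([108.5, 261.1]), 85.8)
scene 0.016 (array([429.9, 316. ]), array([122.3, 156.1]), 85.7)
scene 0 (array([411.4, 335.7]), array([124.8, 159.3]), 85.7)
t 0.1 at [0.2617 0.5668 0.1985] yaw 65.2 q6 -0.18 F [-0.7 -0.5  0.4] w 0.08725421099411952 0.0
  shift [-0.903 -0.408 -0.152] turn 0.3745 rows>= 9.4
  shift [-0.724  0.677 -0.152] turn 0.0 rows>= 4.8
  shift [-0.724  0.677 -0.152] turn 0.0 rows>= 4.8
  shift [ 0.    -0.     0.555] turn 0.0 rows>= 2.7
```

Call:
move_arm --motion "-0.26 -0.903 -0.408 -0.152 0.3745; -0.26 -0.903 -0.408 -0.152 0.3745; -0.26 -0.903 -0.408 -0.152 0.3745; -0.26 -0.903 -0.408 -0.152 0.3745; -0.26 -0.903 -0.408 -0.152 0.3745; -0.26 -0.903 -0.408 -0.152 0.3745; -0.26 -0.903 -0.408 -0.152 0.3745; -0.26 -0.903 -0.408 -0.152 0.3745; -0.26 -0.903 -0.408 -0.152 0.3745; -0.26 -0.903 -0.408 -0.152 0.3745; -0.26 -0.903 -0.408 -0.152 0.3745; -0.26 -0.903 -0.408 -0.152 0.3745" --newtons 20

```text
time: 1.1
position: [0.3916, 0.4173, 0.2294]
tool_rot: [0.72, 0.694, -0.0, -0.0]
ft_force: [-0.7, 1.1, 0.1]
grip_width: 0.0328
grip_force: 0.0
```

Call:
move_arm --motion "-0.26 -0.724 0.677 -0.152 0; -0.26 -0.724 0.677 -0.152 0; -0.26 -0.724 0.677 -0.152 0; -0.26 -0.724 0.677 -0.152 0; -0.26 -0.724 0.677 -0.152 0; -0.26 -0.724 0.677 -0.152 0; -0.26 -0.724 0.677 -0.152 0"

```text
time: 1.68
position: [0.5228, 0.2662, 0.2602]
tool_rot: [0.721, 0.692, 0.0, -0.0]
ft_force: [-0.1, 0.7, 0.0]
grip_width: 0.0321
grip_force: 0.0
```

Call:
move_arm --motion "-0.26 -0.724 0.677 -0.152 0; -0.26 -0.724 0.677 -0.152 0; -0.26 -0.724 0.677 -0.152 0; -0.26 -0.724 0.677 -0.152 0; -0.26 -0.724 0.677 -0.152 0; -0.26 -0.724 0.677 -0.152 0; -0.26 -0.724 0.677 -0.152 0; -0.26 -0.724 0.677 -0.152 0"

```text
time: 2.35
position: [0.6498, 0.1193, 0.2897]
tool_rot: [0.72, 0.694, -0.001, -0.001]
ft_force: [-0.3, -0.3, -0.1]
grip_width: 0.0324
grip_force: 0.0
```

```bash
python3 - <<'E'
from h import *
plan([(.651,.117,.179,-2.2)])
p,d=robot.camera('scene'); P=cloud('scene','y',p,d); P=P[(P[:,0]>.5)&(P[:,0]<.75)&(P[:,1]>.05)&(P[:,1]<.2)]
T=P[(P[:,2]>.175)&(P[:,2]<.21)]; print(box(T))
cv2.imwrite('pics/a1.png',cv2.resize(p[150:340,240:500],None,fx=2.5,fy=2.5)[...,::-1])
E
```

```text
t 2.35 at [0.6498 0.1193 0.2897] yaw -2.1 q6 0.05 F [-0.3 -0.3 -0.1] w 0.03238556923344784 0.0
  shift [-0.011  0.007  0.553] turn 0.0005 rows>= 2.7
(array([651.3, 115.9]), array([33. , 13.9]), 85.5)
```

View pics/a1.png

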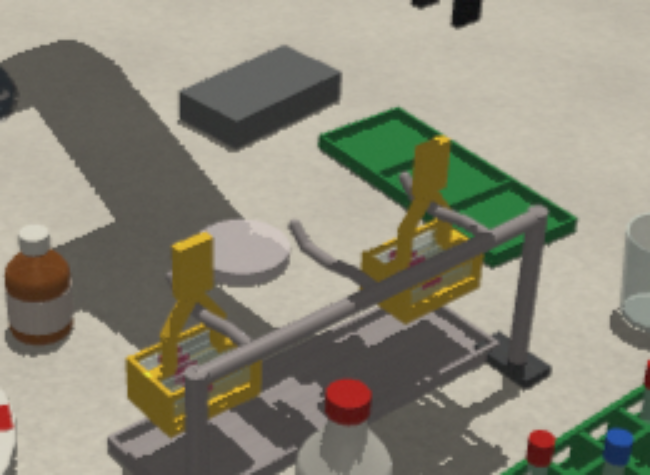

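The crop shows yellow racks on the left and right hooks, tabs at crop (430,165) and (193,265), with the middle hook free at (300,230). The tray is empty at (450,185). Next I lower onto the first tab.

Call:
move_arm --motion "-0.26 -0.011 0.007 0.3 0; -0.26 -0.011 0.007 0.4 0; -0.26 -0.011 0.007 0.5 0; -0.26 -0.011 0.007 0.553 0; -0.26 -0.011 0.007 0.553 0; -0.26 -0.011 0.007 0.553 0; -1 -0.011 0.007 0.553 0; -1 -0.011 0.007 0.553 0; -1 -0.011 0.007 0.553 0; -1 -0.011 0.007 0.553 0; -1 -0.011 0.007 0.553 0; -1 -0.011 0.007 0.553 0" --newtons 20

```text
time: 3.4
position: [0.6528, 0.1154, 0.1804]
tool_rot: [0.721, 0.693, 0.0, 0.0]
ft_force: [0.1, -0.0, 0.4]
grip_width: 0.0031
grip_force: 0.0
```

```bash
python3 - <<'E'
from h import *
# off the hook: +23 mm, then -x 65 (stand), then up, to bay
a=np.radians(-2.2); x,y=.651,.117; x2,y2=x-.07*np.cos(a),y-.07*np.sin(a)
plan([(x,y,.202,-2.2),(x2,y2,.202,-2.2),(x2,y2,.25,-2.2),(.573,.312,.25,-4.3),(.573,.312,.135,-4.3)])
E
```

```text
t 3.4 at [0.6528 0.1154 0.1804] yaw -2.2 q6 0.05 F [ 0.1 -0.   0.4] w 0.003116443246476978 0.03850659588351846
  shift [ 0.008 -0.009 -0.108] turn -0.0001 rows>= 0.5
  shift [-0.   -0.35  0.  ] turn 0.0 rows>= 1.7
  shift [ 0.    0.   -0.24] turn 0.0 rows>= 1.2
  shift [ 0.48  -0.039  0.   ] turn 0.0117 rows>= 2.3
  shift [ 0.478 -0.056  0.   ] turn 0.0 rows>= 2.3
  shift [0.    0.    0.575] turn 0.0 rows>= 2.8
```

```bash
python3 - <<'E'
from h import *
o=robot.get_obs(); print(o['grip_width'],o['grip_force'])
p,d=robot.camera('scene'); q,e=robot.camera('wrist')
a=cv2.resize(p[190:290,360:460],(500,500),interpolation=2); b=cv2.resize(q,(300,225))
im=np.zeros((500,800,3),np.uint8); im[:,:500]=a; im[:225,500:]=b; cv2.imwrite('pics/a2.png',im[...,::-1])
for n in('scene','top'):
  P=cloud(n,'y'); P=P[(P[:,0]>.5)&(P[:,0]<.75)&(P[:,1]>.05)&(P[:,1]<.2)&(P[:,2]>.165)]
  if len(P)>5: print(n,box(P),P[:,2].max())
E
```

```text
0.003116443246476978 0.03850659588351846
scene (array([654.8, 115.5]), array([32. , 12.5]), 75.3) 0.20295222952733505
```

View pics/a2.png

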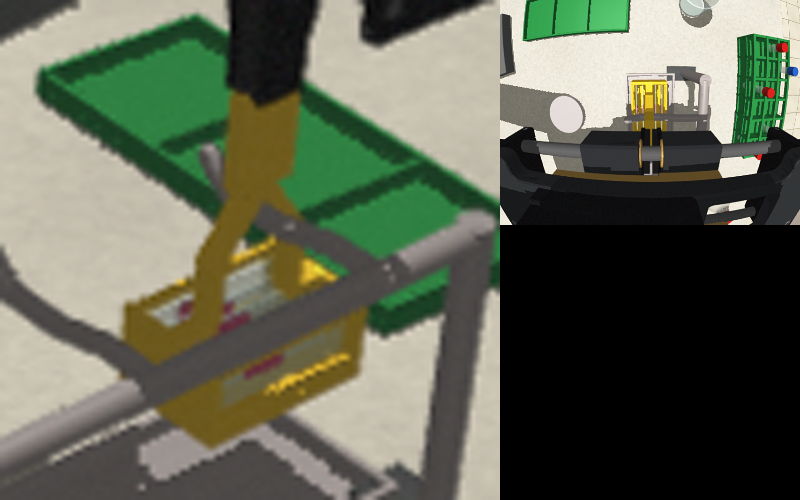

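The fingers straddle the upper part of the tab at picture (265,95), but the width reads 3 mm with no force. I'll give them more time to close before deciding whether it's a miss.

Call:
move_arm --motion "-1 0 0 0 0; -1 0 0 0 0; -1 0 0 0 0; -1 0 0 0 0" --newtons 20

```text
time: 3.93
position: [0.6528, 0.1154, 0.1803]
tool_rot: [0.721, 0.693, 0.0, 0.0]
ft_force: [-0.7, -0.8, 3.9]
grip_width: 0.0002
grip_force: 1.8
```

```bash
python3 - <<'E'
from h import *
o=robot.get_obs(); print(o['position'],o['grip_width'],o['grip_force'],o['ft_force'])
m=robot.camera_model('wrist'); print(m); q,e=robot.camera('wrist')
cv2.imwrite('pics/a3.png',cv2.resize(q[220:420,200:460],None,fx=3,fy=3,interpolation=2)[...,::-1])
E
```

```text
[0.65284812 0.11542701 0.18033212] 0.0001568459947237705 1.8335562944412231 [-0.65116058 -0.79272321  3.85116374]
{'mtx': array([[371.64829954,   0.        , 321.93945078],
       [  0.        , 371.64829954, 236.14558724],
       [  0.        ,   0.        ,   1.        ]]), 'position': array([0.65530062, 0.18853975, 0.365715  ]), 'attitude': array([ 0.99057174, -0.01883154, -0.00244492,  0.1356725 ])}
```

View pics/a3.png

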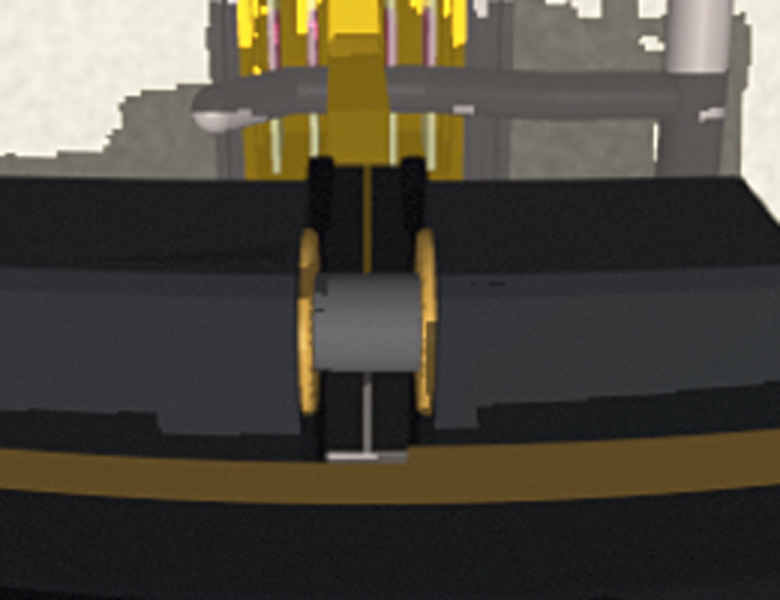

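```bash
python3 - <<'E'
from h import *
HS['k']=((0,0,0),(180,255,60)); HS['s']=((0,0,0),(180,255,255))
for n in('scene','top'):
  p,d=robot.camera(n)
  P=cloud(n,'k',p,d); P=P[(abs(P[:,0]-.65)<.04)&(abs(P[:,1]-.115)<.04)&(P[:,2]>.17)&(P[:,2]<.26)]
  for z in np.arange(.17,.26,.008):
    Q=P[(P[:,2]>=z)&(P[:,2]<z+.008)]
    if len(Q)>3: print(n,z.round(3),len(Q),Q.min(0).round(4),Q.max(0).round(4))
  Y=cloud(n,'y',p,d); Y=Y[(abs(Y[:,0]-.65)<.04)&(abs(Y[:,1]-.115)<.04)&(Y[:,2]>.15)]
  if len(Y): print('Y',len(Y),Y.min(0),Y.max(0))
  if n=='scene':
    print(d[190:240:2,413].round(3)); print(p[190:240:2,413].tolist())
E
```

```text
scene 0.202 38 [0.6443 0.1005 0.2032] [0.665  0.1251 0.21  ]
scene 0.21 49 [0.643  0.1018 0.21  ] [0.6652 0.1226 0.2177]
scene 0.218 53 [0.6415 0.1015 0.2182] [0.6639 0.1234 0.226 ]
scene 0.226 47 [0.6395 0.1015 0.2263] [0.665  0.1218 0.2339]
scene 0.234 54 [0.6412 0.1003 0.2341] [0.666  0.1207 0.2419]
scene 0.242 58 [0.6394 0.1004 0.2425] [0.6685 0.1219 0.2499]
scene 0.25 62 [0.6393 0.0992 0.25  ] [0.6709 0.1221 0.2579]
scene 0.258 9 [0.6649 0.1019 0.258 ] [0.6703 0.117  0.26  ]
Y 275 [0.64513295 0.09944459 0.15013077] [0.65982551 0.13210971 0.20342395]
[1.104 1.108 1.107 1.116 1.115 1.116 1.117 1.126 1.128 1.13  1.13  1.147
 1.148 1.152 1.155 1.161 1.158 1.165 1.165 1.169 1.179 1.17  1.166 1.173
 1.236]
[[18, 18, 20], [21, 19, 19], [15, 18, 17], [16, 17, 19], [19, 18, 20], [19, 20, 17], [19, 20, 16], [17, 20, 22], [20, 21, 21], [21, 21, 22], [61, 51, 24], [110, 90, 28], [109, 89, 27], [109, 89, 27], [110, 89, 27], [110, 90, 28], [110, 90, 27], [110, 91, 28], [110, 90, 26], [110, 90, 27], [98, 83, 42], [76, 73, 70], [76, 71, 69], [73, 75, 59], [114, 94, 29]]
```

Depth puts the closed fingertips at z≈0.203, on top of the tab, while the reported TCP z is 0.180. The wrist ray agrees with 0.205. So the tips stand about 23 mm above the reported TCP, not 8 mm below it. I'll open, rise and measure the tip offset at this opening.

Call:
move_arm --motion "-0.26 0 0 0 0; -0.26 0 0 0 0; -0.26 0 0 0 0; -0.26 0 0 0 0; -0.26 0 0 -0.4 0; -0.26 0 0 -0.4 0; -0.26 0 0 -0.4 0; -0.26 0 0 -0.4 0; -0.26 0 0 -0.4 0; -0.26 0 0 -0.4 0"

```text
time: 4.92
position: [0.651, 0.1155, 0.2577]
tool_rot: [0.721, 0.693, -0.002, -0.002]
ft_force: [-0.4, 0.6, 0.7]
grip_width: 0.0323
grip_force: 0.0
```

```bash
cat >>h.py <<'E'
HS['k']=((0,0,0),(180,255,60))
def tips(n='scene',r=.045):
    o=robot.get_obs(); t=o['position']; p,d=robot.camera(n); P=cloud(n,'k',p,d)
    P=P[(np.linalg.norm(P[:,:2]-t[:2],axis=1)<r)&(P[:,2]>t[2]-.02)&(P[:,2]<t[2]+.06)]
    a=np.sort(P[:,2])
    print('tcp',t.round(4),'w',o['grip_width'],'tip z-tcp',(a[:20:4]-t[2]).round(4)); Q=P[P[:,2]<a[0]+.012]; print('tips xy',Q.min(0).round(4),Q.max(0).round(4)); return p,d
E
python3 - <<'E'
from h import *
p,d=tips()
cv2.imwrite('pics/a4.png',cv2.resize(p[130:290,330:490],None,fx=3.5,fy=3.5,interpolation=2)[...,::-1])
E
```

```text
tcp [0.651  0.1155 0.2577] w 0.0322653224708152 tip z-tcp [0.0227 0.0253 0.0257 0.0262 0.0265]
tips xy [0.6247 0.102  0.2804] [0.6781 0.1223 0.2922]
```

View pics/a4.png

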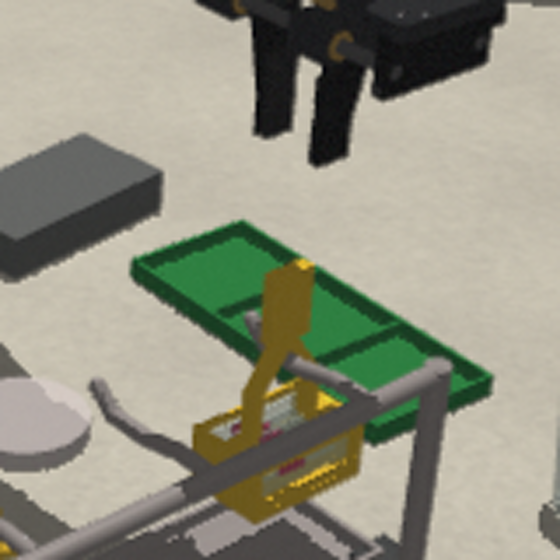

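The open fingers at picture (275,130) and (330,160) confirm it: tips stand 24 mm above the reported TCP, so all z targets drop by 31 mm. The tab at (288,300) lies midway between them.

Call:
move_arm --motion "-0.26 0 0.003 0.2 0; -0.26 0 0.003 0.35 0; -0.26 0 0.003 0.45 0; -0.26 0 0.003 0.55 0; -0.26 0 0.003 0.55 0; -0.26 0 0.003 0.55 0; -1 0 0.003 0.55 0; -1 0 0.003 0.55 0; -1 0 0.003 0.55 0; -1 0 0.003 0.55 0; -1 0 0.003 0.55 0; -1 0 0.003 0.55 0" --newtons 20

```text
time: 5.97
position: [0.6517, 0.1156, 0.1508]
tool_rot: [0.721, 0.693, -0.001, -0.001]
ft_force: [-4.5, 0.5, 5.8]
grip_width: 0.0096
grip_force: 20.0
```

Call:
move_arm --motion "-1 0 0 0 0; -1 0 0 0 0; -1 0 0 0 0"

```text
time: 6.22
position: [0.6517, 0.1156, 0.1508]
tool_rot: [0.721, 0.693, -0.001, -0.001]
ft_force: [-4.5, -0.8, 5.9]
grip_width: 0.0098
grip_force: 20.0
```

```bash
python3 - <<'E'
from h import *
a=np.radians(-2.2); x,y=.651,.116; x2,y2=x-.07*np.cos(a),y-.07*np.sin(a); z=robot.get_obs()['position'][2]
plan([(x,y,z+.023,-2.2),(x2,y2,z+.023,-2.2),(x2,y2,z+.08,-2.2),(.573,.312,z+.08,-4.3)])
E
```

```text
t 6.22 at [0.6517 0.1156 0.1508] yaw -2.2 q6 0.05 F [-4.5 -0.8  5.9] w 0.009758069310436426 19.985257275402546
  shift [ 0.002 -0.004 -0.115] turn 0.0 rows>= 0.6
  shift [ 0.   -0.35  0.  ] turn 0.0 rows>= 1.7
  shift [ 0.     0.    -0.285] turn 0.0 rows>= 1.4
  shift [ 0.482 -0.039  0.   ] turn 0.0117 rows>= 2.3
  shift [ 0.48  -0.056  0.   ] turn 0.0 rows>= 2.3
```

Call:
move_arm --motion "-1 0 0 -0.04 0; -1 0 0 -0.08 0; -1 0 0 -0.12 0; -1 0 0 -0.12 0; -1 0 -0.1 -0.12 0; -1 0 -0.2 -0.12 0; -1 0 -0.3 -0.12 0; -1 0 -0.35 -0.12 0; -1 0 -0.35 -0.12 0; -1 0 -0.35 -0.25 0; -1 0 -0.35 -0.41 0; -1 0 -0.35 -0.41 0"

```text
time: 7.22
position: [0.5892, 0.1183, 0.2384]
tool_rot: [0.721, 0.693, 0.006, 0.005]
ft_force: [1.5, -0.0, -1.1]
grip_width: 0.01
grip_force: 20.0
```

```bash
python3 - <<'E'
from h import *
plan([(.573,.312,.23,-4.3),(.573,.312,.11,-4.3)])
p,d=robot.camera('top'); P=cloud('top','y',p,d); P=P[(P[:,1]>.05)&(P[:,1]<.2)&(P[:,0]<.65)]
for C in clusters(P): print(len(C),box(C[C[:,2]<C[:,2].min()+.06]),C[:,2].min(),C[:,2].max())
P=cloud('scene','y'); P=P[(P[:,1]>.05)&(P[:,1]<.2)]; print(P.min(0),P.max(0),box(P))
E
```

```text
t 7.22 at [0.5892 0.1183 0.2384] yaw -2.2 q6 0.05 F [ 1.5 -0.  -1.1] w 0.009980688953160725 19.999657269800082
  shift [ 0.482 -0.059  0.021] turn 0.0116 rows>= 2.3
  shift [ 0.48  -0.077  0.021] turn 0.0 rows>= 2.3
  shift [0.  0.  0.6] turn 0.0 rows>= 2.9
103 (array([588.8,  82.3]), array([ 9.5, 55.7]), 86.5) 0.1494378802329357 0.1918876382684671
[ 0.39628855  0.05457978 -0.00155532] [0.6244384  0.16263882 0.28904324] (array([508.6, 110.3]), array([233.1,  91.8]), 4.9)
```

Call:
move_arm --motion "-1 0.482 -0.059 0.021 0.0116; -1 0.482 -0.059 0.021 0.0116; -1 0.482 -0.059 0.021 0.0116; -1 0.482 -0.059 0.021 0.0116; -1 0.965 -0.12 0.042 0.0116; -1 0.965 -0.12 0.042 0.0116; -1 0.965 -0.12 0.042 0.0116; -1 0.965 -0.12 0.042 0.0116; -1 0.965 -0.12 0.042 0.0116; -1 0.965 -0.12 0.042 0.0116"

```text
time: 8.15
position: [0.5666, 0.3105, 0.2224]
tool_rot: [0.733, 0.68, -0.001, 0.0]
ft_force: [-0.3, -0.4, -2.6]
grip_width: 0.0097
grip_force: 20.0
```

```bash
python3 - <<'E'
from h import *
plan([(.573,.312,.11,-4.3)])
for n in('top','scene'):
  P=cloud(n,'y'); P=P[(P[:,1]>.2)&(P[:,1]<.45)&(P[:,2]>.05)]; B=P[P[:,2]<P[:,2].min()+.05]; print(n,box(B),P[:,2].min(),P[:,2].max())
E
```

```text
t 8.15 at [0.5666 0.3105 0.2224] yaw -4.3 q6 0.41 F [-0.3 -0.4 -2.6] w 0.009678004786941542 19.99990406446159
  shift [0.01  0.032 0.562] turn -0.0001 rows>= 2.7
top (array([917. , 240.5]), array([0., 0.]), 0.0) 0.07346776621662165 0.3343870380614702
scene (array([566.7, 298.3]), array([92. , 61.6]), 84.5) 0.12864671297700192 0.27565804259325466
```

```bash
python3 - <<'E'
from h import *
p,d=robot.camera('scene'); P=cloud('scene','y',p,d); P=P[(P[:,1]>.2)&(P[:,1]<.45)&(P[:,2]>.05)]
for lo in np.arange(.125,.28,.012):
  Q=P[(P[:,2]>=lo)&(P[:,2]<lo+.012)]
  if len(Q)>5: print(lo.round(3),len(Q),Q[:,:2].min(0).round(3),Q[:,:2].max(0).round(3))
cv2.imwrite('pics/a5.png',cv2.resize(p[90:270,310:510],None,fx=3,fy=3,interpolation=2)[...,::-1])
E
```

```text
0.125 37 [0.578 0.279] [0.599 0.338]
0.137 203 [0.533 0.253] [0.599 0.339]
0.149 119 [0.535 0.252] [0.597 0.339]
0.161 242 [0.534 0.255] [0.601 0.348]
0.173 140 [0.533 0.254] [0.594 0.331]
0.185 54 [0.559 0.274] [0.575 0.328]
0.197 53 [0.56  0.277] [0.576 0.327]
0.209 56 [0.56  0.281] [0.574 0.321]
0.221 50 [0.561 0.291] [0.575 0.323]
0.233 45 [0.56  0.292] [0.574 0.318]
0.245 18 [0.563 0.293] [0.572 0.298]
0.257 19 [0.56  0.294] [0.574 0.302]
0.269 12 [0.563 0.295] [0.572 0.304]
```

View pics/a5.png

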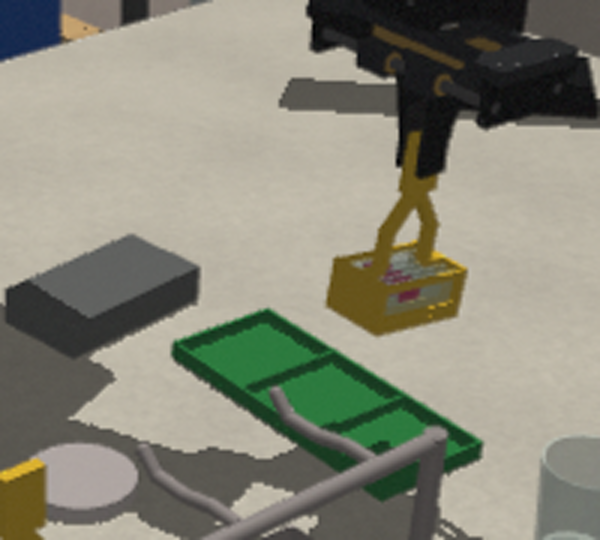

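The held rack hangs at picture (400,290), leaning about 0.08 rad, with its basket about 13 mm to -y of the TCP. The tray is at (330,400). I'll offset the TCP in y to centre the basket in the far bay, and lower slowly.

```bash
python3 - <<'E'
from h import *
plan([(.5725,.324,.107,-4.3)])
E
```

```text
t 8.3 at [0.567  0.3104 0.2233] yaw -4.4 q6 0.41 F [ 0.4 -0.2 -3. ] w 0.009894000565410134 20.000055979471654
  shift [0.07  0.022 0.581] turn -0.0005 rows>= 2.8
```

Call:
move_arm --motion "-1 0.07 0.022 0.1 0; -1 0.07 0.022 0.2 0; -1 0.07 0.022 0.3 0; -1 0.07 0.022 0.4 0; -1 0.07 0.022 0.5 0; -1 0.07 0.022 0.54 0; -1 0.07 0.022 0.56 0; -1 0.07 0.022 0.581 0; -1 0.07 0.022 0.581 0; -1 0.07 0.022 0.581 0"

```text
time: 9.13
position: [0.573, 0.3257, 0.1084]
tool_rot: [0.733, 0.68, 0.001, 0.0]
ft_force: [0.6, 0.7, -2.8]
grip_width: 0.0097
grip_force: 20.0
```

```bash
cat >> h.py <<'E'
def slices(n,col,lim,dz=.012):
    P=cloud(n,col); P=P[(P[:,0]>lim[0])&(P[:,0]<lim[1])&(P[:,1]>lim[2])&(P[:,1]<lim[3])&(P[:,2]>lim[4])]
    lo=P[:,2].min()
    while lo<P[:,2].max():
        Q=P[(P[:,2]>=lo)&(P[:,2]<lo+dz)]; lo+=dz
        if len(Q)>5: print(n,(lo-dz).round(3),len(Q),Q[:,:2].min(0).round(3),Q[:,:2].max(0).round(3),box(Q))
E
python3 - <<'E'
from h import *
plan([(.5725,.324,.097,-4.3)]); slices('scene','y',(.45,.7,.2,.45,-.01))
E
```

```text
t 9.13 at [0.573  0.3257 0.1084] yaw -4.3 q6 0.42 F [ 0.6  0.7 -2.8] w 0.009695588526232674 19.999401702079922
  shift [-0.009 -0.002  0.057] turn -0.0001 rows>= 0.3
scene 0.012 20 [0.54  0.274] [0.604 0.355] (array([580.6, 307.1]), array([97.6, 31.6]), 55.0)
scene 0.024 90 [0.541 0.267] [0.605 0.358] (array([588.6, 302.9]), array([96.7, 53.4]), 58.3)
scene 0.036 107 [0.542 0.268] [0.606 0.357] (array([573.6, 312.6]), array([90.8, 58. ]), 85.4)
scene 0.048 242 [0.537 0.27 ] [0.605 0.361] (array([573. , 315.9]), array([91.8, 62. ]), 81.9)
scene 0.06 96 [0.544 0.271] [0.599 0.345] (array([582.1, 300.9]), array([75.6, 53. ]), 66.1)
scene 0.072 44 [0.565 0.292] [0.581 0.344] (array([573.3, 318.2]), array([52.5, 13.2]), 86.3)
scene 0.084 43 [0.566 0.292] [0.581 0.34 ] (array([573.4, 316.2]), array([47.6, 13.9]), 88.7)
scene 0.096 50 [0.565 0.3  ] [0.58  0.336] (array([572.3, 318.3]), array([35.5, 14.6]), 88.4)
scene 0.108 44 [0.565 0.308] [0.58  0.334] (array([576.8, 319.8]), array([24.9, 12.4]), 58.0)
scene 0.12 29 [0.568 0.308] [0.58  0.336] (array([577.9, 320.9]), array([27.7, 12. ]), 66.7)
scene 0.132 16 [0.567 0.308] [0.581 0.316] (array([573.8, 310.2]), array([ 6.8, 12.8]), 42.2)
scene 0.144 18 [0.566 0.31 ] [0.577 0.317] (array([571. , 312.6]), array([ 5.4, 11.2]), 73.4)
scene 0.156 8 [0.569 0.311] [0.575 0.32 ] (array([571.2, 315.7]), array([5.1, 8.1]), 61.0)
```

Call:
move_arm --motion "-1 0 0 0.012 0; -1 0 0 0.024 0; -1 0 0 0.036 0; -1 0 0 0.048 0; -1 0 0 0.055 0; -1 0 0 0.06 0; -1 0 0 0.06 0"

```text
time: 9.77
position: [0.5728, 0.3254, 0.0985]
tool_rot: [0.733, 0.68, 0.001, 0.001]
ft_force: [-3.6, -2.0, 11.4]
grip_width: 0.0099
grip_force: 20.0
```

Call:
move_arm --motion "-0.7 0 0 0.055 0; -0.6 0 0 0.055 0; -0.5 0 0 0.055 0; -0.4 0 0 0.055 0; -0.3 0 0 0.055 0; -0.26 0 0 0.055 0; -0.26 0 0 -0.1 0; -0.26 0 0 -0.3 0; -0.26 0 0 -0.5 0; -0.26 0 0 -0.7 0; -0.26 0 0 -0.7 0; -0.26 0 0 -0.7 0"

```text
time: 10.77
position: [0.5742, 0.3264, 0.2393]
tool_rot: [0.733, 0.68, 0.004, 0.002]
ft_force: [-0.7, 0.1, -1.0]
grip_width: 0.0326
grip_force: 0.0
```

```bash
python3 - <<'E'
from h import *
slices('scene','y',(.45,.7,.2,.45,-.01),.03)
slices('top','y',(.45,.7,.2,.45,-.01),.03)
for n in('scene','top'): slices(n,'y',(.55,.7,-.2,0,.165),.05)
plan([(.6425,-.1125,.24,-2.2)])
E
```

```text
scene -0.003 43 [0.498 0.271] [0.604 0.411] (array([560.8, 347.7]), array([ 81.3, 160.4]), 18.6)
scene 0.027 350 [0.538 0.265] [0.605 0.357] (array([571.4, 311.3]), array([88.2, 63.6]), 85.3)
scene 0.057 110 [0.562 0.281] [0.583 0.336] (array([572.6, 308.5]), array([54.4, 17.4]), 82.3)
scene 0.087 111 [0.564 0.293] [0.579 0.326] (array([574.7, 309.4]), array([30.2, 15.2]), 70.0)
scene 0.117 143 [0.565 0.293] [0.58  0.325] (array([572.2, 309.2]), array([31.6, 14. ]), 87.0)
top -0.001 241 [0.546 0.277] [0.612 0.366] (array([576.1, 321.8]), array([86.4, 64. ]), 83.5)
top 0.029 263 [0.542 0.269] [0.603 0.357] (array([571.7, 313.1]), array([84.8, 57. ]), 84.7)
top 0.059 29 [0.565 0.286] [0.576 0.338] (array([571.8, 311.9]), array([51.6, 10.4]), 86.4)
top 0.089 18 [0.566 0.297] [0.576 0.327] (array([568.9, 311. ]), array([ 8.6, 30.1]), 13.0)
top 0.119 69 [0.567 0.297] [0.578 0.327] (array([572.3, 311.9]), array([30.1, 10.1]), 88.9)
scene 0.165 329 [ 0.635 -0.129] [ 0.649 -0.099] (array([ 642.3, -113.9]), array([30.5, 13.8]), 88.6)
top 0.165 151 [ 0.636 -0.127] [ 0.648 -0.097] (array([ 642., -112.]), array([29.5, 11.1]), 89.2)
t 10.97 at [0.5708 0.3251 0.2333] yaw -4.3 q6 0.42 F [-0.  -0.4 -0.1] w 0.0323177395598983 0.0
  shift [-0.718  0.174 -0.011] turn -0.0117 rows>= 3.5
  shift [-0.724  0.147 -0.011] turn 0.0 rows>= 3.5
  shift [-0.724  0.147 -0.011] turn 0.0 rows>= 3.5
```

Rack 1 stands upright at (0.572, 0.312). Now the second.

Call:
move_arm --motion "-0.26 -0.718 0.174 -0.011 -0.0117; -0.26 -0.718 0.174 -0.011 -0.0117; -0.26 -0.718 0.174 -0.011 -0.0117; -0.26 -0.718 0.174 -0.011 -0.0117; -0.26 -0.718 0.174 -0.011 -0.0117; -0.26 -0.718 0.174 -0.011 -0.0117"

```text
time: 11.47
position: [0.5956, 0.1784, 0.2358]
tool_rot: [0.722, 0.692, -0.001, -0.001]
ft_force: [-0.5, 0.3, -0.1]
grip_width: 0.0323
grip_force: 0.0
```

Call:
move_arm --motion "-0.26 -0.724 0.147 -0.011 0; -0.26 -0.724 0.147 -0.011 0; -0.26 -0.724 0.147 -0.011 0; -0.26 -0.724 0.147 -0.011 0; -0.26 -0.724 0.147 -0.011 0; -0.26 -0.724 0.147 -0.011 0"

```text
time: 11.97
position: [0.6196, 0.0343, 0.2386]
tool_rot: [0.721, 0.693, -0.0, -0.001]
ft_force: [-0.7, 0.6, -0.4]
grip_width: 0.0321
grip_force: 0.0
```

Call:
move_arm --motion "-0.26 -0.724 0.147 -0.011 0; -0.26 -0.724 0.147 -0.011 0; -0.26 -0.724 0.147 -0.011 0; -0.26 -0.724 0.147 -0.011 0; -0.26 -0.724 0.147 -0.011 0; -0.26 -0.724 0.147 -0.011 0; -0.26 -0.724 0.147 -0.011 0; -0.26 -0.724 0.147 -0.011 0; -0.26 -0.724 0.147 -0.011 0"

```text
time: 12.72
position: [0.6435, -0.1094, 0.2419]
tool_rot: [0.72, 0.694, 0.0, -0.0]
ft_force: [0.4, 0.8, -0.6]
grip_width: 0.0321
grip_force: 0.0
```

```bash
python3 - <<'E'
from h import *
tips(); plan([(.642,-.109,.148,-2.2)])
E
```

```text
tcp [ 0.6435 -0.1094  0.2419] w 0.03207387479093915 tip z-tcp [0.0228 0.0249 0.0251 0.0258 0.0261]
tips xy [ 0.6173 -0.1235  0.2646] [ 0.6702 -0.102   0.2766]
t 12.77 at [ 0.6436 -0.1098  0.242 ] yaw -2.0 q6 -0.3 F [1. 1. 0.] w 0.03215648843818256 0.0
  shift [ 0.004 -0.008  0.47 ] turn 0.0008 rows>= 2.3
```

Call:
move_arm --motion "-0.26 0 -0.008 0.15 0; -0.26 0 -0.008 0.3 0; -0.26 0 -0.008 0.4 0; -0.26 0 -0.008 0.46 0; -0.26 0 -0.008 0.46 0; -0.26 0 -0.008 0.46 0; -0.9 0 -0.008 0.46 0; -1 0 -0.008 0.46 0; -1 0 -0.008 0.46 0; -1 0 -0.008 0.46 0; -1 0 -0.008 0.46 0; -1 0 -0.008 0.46 0" --newtons 25

```text
time: 13.77
position: [0.6422, -0.112, 0.1509]
tool_rot: [0.72, 0.693, 0.0, 0.0]
ft_force: [-1.9, 0.0, 4.3]
grip_width: 0.0098
grip_force: 24.9
```

Call:
move_arm --motion "-1 0 0 0 0; -1 0 0 0 0; -1 0 0 -0.04 0; -1 0 0 -0.08 0; -1 0 0 -0.12 0; -1 0 0 -0.12 0"

```text
time: 14.27
position: [0.6436, -0.1122, 0.176]
tool_rot: [0.72, 0.693, 0.001, 0.002]
ft_force: [1.4, -0.2, -0.8]
grip_width: 0.0094
grip_force: 24.9
```

```bash
python3 - <<'E'
from h import *
slices('scene','y',(.5,.7,-.25,0,.05),.02)
E
```

```text
scene 0.084 251 [ 0.614 -0.157] [ 0.677 -0.072] (array([ 662.2, -126.2]), array([98.8, 49.4]), 54.5)
scene 0.104 286 [ 0.613 -0.158] [ 0.675 -0.069] (array([ 643.3, -112.4]), array([88.4, 60.2]), 87.9)
scene 0.124 300 [ 0.614 -0.156] [ 0.674 -0.07 ] (array([ 644.8, -113. ]), array([86.3, 59.3]), 88.1)
scene 0.144 120 [ 0.637 -0.14 ] [ 0.651 -0.087] (array([ 644.1, -113.5]), array([53.5, 13.2]), 88.3)
scene 0.164 119 [ 0.636 -0.134] [ 0.652 -0.096] (array([ 647.3, -115. ]), array([37.6, 14.1]), 69.0)
scene 0.184 86 [ 0.637 -0.129] [ 0.65  -0.099] (array([ 647.3, -115.1]), array([29. , 12.4]), 70.3)
scene 0.204 47 [ 0.637 -0.129] [ 0.65  -0.123] (array([ 643.7, -126.6]), array([12.3,  5.7]), 13.1)
scene 0.224 21 [ 0.639 -0.129] [ 0.649 -0.119] (array([ 643.4, -125.2]), array([ 6.9, 11.3]), 52.8)
```

```bash
python3 - <<'E'
from h import *
a=np.radians(-2.2); x,y,z=robot.get_obs()['position']
x2,y2=x-.07*np.cos(a),y-.07*np.sin(a)
plan([(x2,y2,z,-2.2),(x2,y2,.255,-2.2),(.4,.326,.255,-4.3)])
E
```

```text
t 14.32 at [ 0.6432 -0.1121  0.1752] yaw -2.2 q6 -0.31 F [ 0.1  0.3 -1.4] w 0.009779874916771078 24.945197905472014
  shift [ 0.   -0.35  0.  ] turn 0.0 rows>= 1.7
  shift [ 0.     0.    -0.399] turn 0.0 rows>= 1.9
  shift [ 0.714 -0.316  0.   ] turn 0.0117 rows>= 3.7
  shift [ 0.702 -0.342  0.   ] turn 0.0 rows>= 3.7
  shift [ 0.702 -0.342  0.   ] turn 0.0 rows>= 3.7
```

Call:
move_arm --motion "-1 0 -0.1 0 0; -1 0 -0.2 0 0; -1 0 -0.3 0 0; -1 0 -0.35 0 0; -1 0 -0.35 0 0; -1 0 -0.35 -0.1 0; -1 0 -0.35 -0.2 0; -1 0 -0.35 -0.3 0; -1 0 -0.35 -0.4 0; -1 0 -0.35 -0.4 0"

```text
time: 15.15
position: [0.5761, -0.1103, 0.2583]
tool_rot: [0.72, 0.693, 0.002, 0.005]
ft_force: [0.8, 0.1, -0.9]
grip_width: 0.0102
grip_force: 25.0
```

Call:
move_arm --motion "-1 0.15 -0.066 0 0.0117; -1 0.3 -0.13 0 0.0117; -1 0.45 -0.2 0 0.0117; -1 0.6 -0.26 0 0.0117; -1 0.714 -0.316 0 0.0117; -1 0.714 -0.316 0 0.0117; -1 0.714 -0.316 0 0.0117"

```text
time: 15.73
position: [0.514, 0.0372, 0.2531]
tool_rot: [0.732, 0.681, -0.0, -0.0]
ft_force: [0.0, -0.3, -2.6]
grip_width: 0.01
grip_force: 25.0
```

Call:
move_arm --motion "-1 0.15 -0.073 0 0; -1 0.3 -0.146 0 0; -1 0.45 -0.219 0 0; -1 0.6 -0.292 0 0; -1 0.702 -0.342 0 0; -1 0.702 -0.342 0 0; -1 0.702 -0.342 0 0"

```text
time: 16.32
position: [0.4575, 0.1812, 0.2535]
tool_rot: [0.733, 0.681, -0.0, 0.001]
ft_force: [0.3, 1.2, -0.8]
grip_width: 0.0099
grip_force: 25.0
```

Call:
move_arm --motion "-1 0.15 -0.073 0 0; -1 0.3 -0.146 0 0; -1 0.45 -0.219 0 0; -1 0.6 -0.292 0 0; -1 0.702 -0.342 0 0; -1 0.702 -0.342 0 0; -1 0.702 -0.342 0 0; -1 0.702 -0.342 0 0; -1 0.702 -0.342 0 0"

```text
time: 17.07
position: [0.4004, 0.3248, 0.2537]
tool_rot: [0.734, 0.679, -0.0, 0.0]
ft_force: [-0.1, -0.5, -1.3]
grip_width: 0.0101
grip_force: 25.0
```

```bash
python3 - <<'E'
from h import *
slices('scene','y',(.3,.5,.2,.45,.05),.02)
plan([(.4,.326,.107,-4.3)])
E
```

```text
scene 0.163 251 [0.369 0.274] [0.434 0.36 ] (array([416.4, 309.9]), array([97.2, 54. ]), 59.8)
scene 0.183 260 [0.367 0.27 ] [0.434 0.363] (array([400.2, 316.7]), array([92. , 64.3]), 87.9)
scene 0.203 134 [0.371 0.274] [0.431 0.361] (array([405.8, 317.2]), array([85.2, 58. ]), 80.6)
scene 0.223 76 [0.393 0.293] [0.409 0.347] (array([400.9, 320.2]), array([54.5, 14.1]), 84.7)
scene 0.243 76 [0.394 0.302] [0.408 0.337] (array([401.5, 319.9]), array([35.4, 13.9]), 86.7)
scene 0.263 58 [0.393 0.305] [0.409 0.338] (array([404.1, 320.6]), array([32.4, 14.1]), 70.9)
scene 0.283 28 [0.395 0.307] [0.406 0.314] (array([400.7, 310.5]), array([ 6. , 12.1]), 78.4)
scene 0.303 8 [0.394 0.308] [0.404 0.319] (array([400.2, 312.7]), array([ 6.7, 12.2]), 45.7)
t 17.12 at [0.4002 0.3249 0.2538] yaw -4.4 q6 0.54 F [-0.   0.6 -1.8] w 0.009628039783398603 24.99850347172469
  shift [ 0.006 -0.002  0.734] turn -0.0007 rows>= 3.5
```

Call:
move_arm --motion "-1 0.042 -0.002 0.1 0; -1 0.042 -0.002 0.22 0; -1 0.042 -0.002 0.35 0; -1 0.042 -0.002 0.48 0; -1 0.042 -0.002 0.6 0; -1 0.042 -0.002 0.68 0; -1 0.042 -0.002 0.72 0; -1 0.042 -0.002 0.735 0; -1 0.042 -0.002 0.747 0; -1 0.042 -0.002 0.759 0; -1 0.042 -0.002 0.77 0; -1 0.042 -0.002 0.77 0"

```text
time: 18.12
position: [0.3998, 0.3348, 0.1005]
tool_rot: [0.733, 0.68, 0.001, 0.0]
ft_force: [0.5, -0.2, -1.8]
grip_width: 0.0098
grip_force: 25.0
```

```bash
python3 - <<'E'
from h import *
plan([]); slices('scene','y',(.3,.5,.2,.45,-.01),.03)
E
```

```text
t 18.12 at [0.3998 0.3348 0.1005] yaw -4.3 q6 0.56 F [ 0.5 -0.2 -1.8] w 0.00981036721778308 24.998342322651297
scene -0.002 213 [0.308 0.283] [0.499 0.417] (array([401.2, 348.6]), array([130.4, 190.4]), 88.0)
scene 0.028 325 [0.365 0.283] [0.433 0.373] (array([399.5, 329. ]), array([91.6, 63.5]), 85.8)
scene 0.058 93 [0.391 0.302] [0.409 0.356] (array([401.2, 329.3]), array([54.1, 16.2]), 84.0)
scene 0.088 93 [0.394 0.307] [0.41  0.346] (array([401.7, 327.2]), array([38.4, 15.4]), 84.1)
scene 0.118 40 [0.393 0.316] [0.406 0.326] (array([399.7, 321.3]), array([ 8.6, 13.2]), 83.3)
scene 0.148 8 [0.396 0.318] [0.405 0.328] (array([399.4, 322.6]), array([ 4.9, 10.3]), 46.0)
```

Call:
move_arm --motion "-1 -0.015 0 0.008 0; -1 -0.015 0 0.016 0; -1 -0.015 0 0.024 0; -1 -0.015 0 0.03 0; -1 -0.015 0 0.036 0; -1 -0.015 0 0.036 0"

```text
time: 18.67
position: [0.3994, 0.3313, 0.0951]
tool_rot: [0.733, 0.68, 0.0, 0.001]
ft_force: [-3.2, -4.3, 16.5]
grip_width: 0.0096
grip_force: 25.0
```

Call:
move_arm --motion "-0.7 0 0 -0.01 0; -0.6 0 0 -0.01 0; -0.5 0 0 -0.01 0; -0.4 0 0 -0.01 0; -0.3 0 0 -0.01 0; -0.26 0 0 -0.01 0; -0.26 0 0 -0.2 0; -0.26 0 0 -0.4 0; -0.26 0 0 -0.6 0; -0.26 0 0 -0.75 0; -0.26 0 0 -0.75 0; -0.26 0 0 -0.75 0"

```text
time: 19.67
position: [0.4001, 0.3323, 0.2445]
tool_rot: [0.733, 0.68, 0.002, 0.001]
ft_force: [0.9, 0.4, -0.8]
grip_width: 0.0321
grip_force: 0.0
```

```bash
python3 - <<'E'
from h import *
p,d=robot.camera('scene'); cv2.imwrite('pics/b1.png',p[...,::-1])
slices('scene','y',(.35,.5,.25,.45,.02),.03); slices('top','y',(.35,.5,.25,.45,.02),.03)
for n in('scene','top'):
  P=cloud(n,'b'); P=P[(P[:,0]>.2)&(P[:,0]<.75)&(P[:,1]>-.5)&(P[:,1]<-.15)&(P[:,2]<.35)&(P[:,2]>.02)]
  for C in clusters(P):
    t=C[:,2].max(); T=C[C[:,2]>t-.03]; B=C[C[:,2]<t-.095]
    print(n,len(C),'z',C[:,2].min().round(3),t.round(3),'tab',box(T),'bask',box(B) if len(B)>20 else len(B))
plan([])
E
```

```text
scene 0.02 318 [0.365 0.279] [0.431 0.372] (array([397.5, 326.1]), array([91.5, 65.1]), 87.0)
scene 0.05 91 [0.39  0.297] [0.41  0.353] (array([400.4, 325.2]), array([54.9, 15.2]), 83.8)
scene 0.08 94 [0.391 0.305] [0.407 0.344] (array([399. , 324.3]), array([16.5, 38.5]), 1.4)
scene 0.11 117 [0.39 0.31] [0.408 0.34 ] (array([402.2, 323.4]), array([29.5, 15.7]), 63.0)
scene 0.14 36 [0.394 0.309] [0.407 0.338] (array([400.3, 323.6]), array([29. , 12.6]), 86.2)
top 0.021 188 [0.372 0.284] [0.43  0.371] (array([400.6, 327.3]), array([84.8, 55.7]), 87.0)
top 0.081 11 [0.394 0.307] [0.396 0.318] (array([395.1, 313. ]), array([ 2.4, 10.9]), 6.2)
top 0.111 8 [0.395 0.312] [0.403 0.34 ] (array([396.6, 326.2]), array([28.8,  6.6]), 77.6)
top 0.141 45 [0.395 0.312] [0.405 0.34 ] (array([400.1, 326.3]), array([29.1,  9.2]), 84.6)
scene 37 z 0.065 0.07 tab (array([ 530.9, -293.6]), array([33.4,  5.2]), 86.1) bask 0
scene 1453 z 0.03 0.175 tab (array([ 558.1, -306. ]), array([15.1, 30.5]), 0.0) bask (array([ 558.1, -305.1]), array([85.1, 59.3]), 87.8)
scene 1367 z 0.029 0.175 tab (array([ 428.4, -324.7]), array([14.9, 30.1]), 18.8) bask (array([ 427.7, -324.9]), array([59.2, 85.9]), 17.2)
top 27 z 0.056 0.074 tab (array([ 565.8, -269.3]), array([29.7, 10.7]), 3.0) bask 0
top 447 z 0.029 0.178 tab (array([ 426.7, -322. ]), array([ 8.7, 29.8]), 16.4) bask (array([ 427.1, -322.2]), array([52.2, 83.9]), 16.6)
t 19.92 at [0.398  0.331  0.2408] yaw -4.3 q6 0.55 F [-0.5  0.2 -0.7] w 0.03209390460407913 0.0
```

View pics/b1.png

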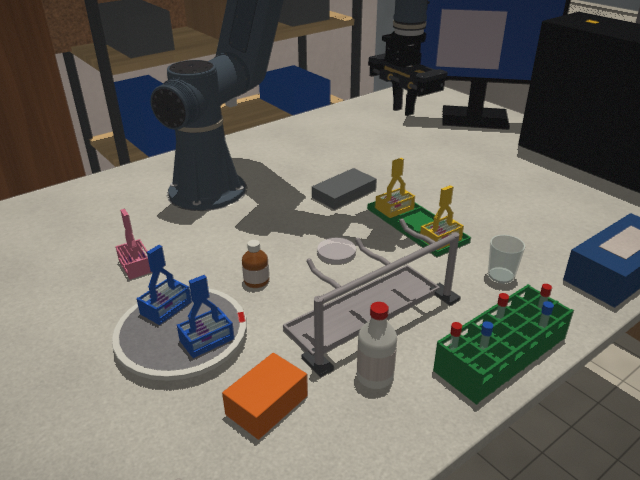

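Both yellow racks stand in the tray, tabs at (397,175) and (445,200); the hooks are empty. The blue racks are at (160,285) and (203,315) on the turntable. The pink one at (127,240) is off the turntable and the wrong colour. Now one enlarged crop to confirm the blue ones, and the plan for the nearer one.

```bash
python3 - <<'E'
from h import *
p=cv2.imread('pics/b1.png'); cv2.imwrite('pics/b2.png',cv2.resize(p[190:390,90:350],None,fx=3,fy=3,interpolation=2))
plan([(.558,-.302,.23,-2.2)])
E
```

```text
t 19.92 at [0.398  0.331  0.2408] yaw -4.3 q6 0.55 F [-0.5  0.2 -0.7] w 0.03209390460407913 0.0
  shift [-0.774  0.259  0.014] turn -0.0117 rows>= 3.9
  shift [-0.783  0.23   0.014] turn 0.0 rows>= 3.9
  shift [-0.783  0.23   0.014] turn 0.0 rows>= 3.9
  shift [-0.783  0.23   0.014] turn 0.0 rows>= 3.9
```

View pics/b2.png

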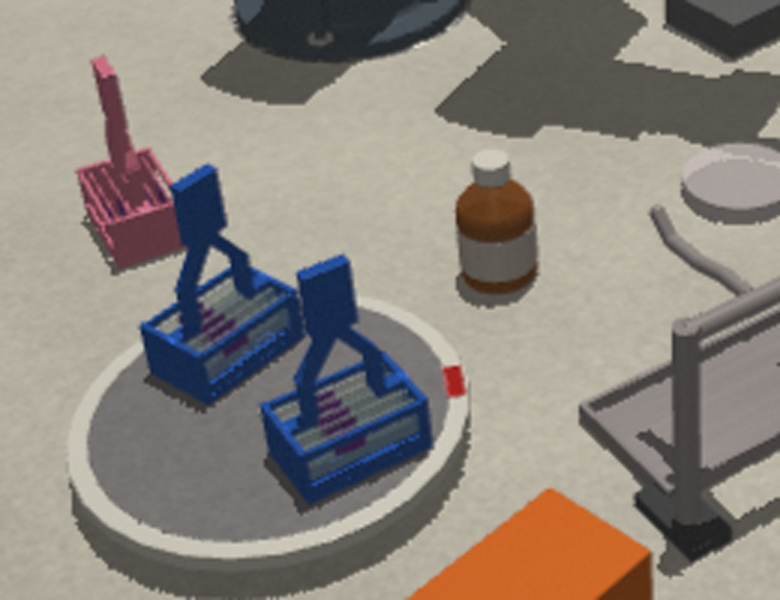

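The crop confirms it: two blue racks on the disc, at crop (215,290) and (345,380), and the pink decoy beside it at (120,165). I'll take the one at (345,380) first.

Call:
move_arm --motion "-0.26 -0.774 0.259 0.014 -0.0117; -0.26 -0.774 0.259 0.014 -0.0117; -0.26 -0.774 0.259 0.014 -0.0117; -0.26 -0.774 0.259 0.014 -0.0117; -0.26 -0.774 0.259 0.014 -0.0117; -0.26 -0.774 0.259 0.014 -0.0117"

```text
time: 20.42
position: [0.4392, 0.1716, 0.2388]
tool_rot: [0.722, 0.692, -0.001, -0.001]
ft_force: [0.5, 0.7, -0.6]
grip_width: 0.0321
grip_force: 0.0
```

Call:
move_arm --motion "-0.26 -0.783 0.23 0.014 0; -0.26 -0.783 0.23 0.014 0; -0.26 -0.783 0.23 0.014 0; -0.26 -0.783 0.23 0.014 0; -0.26 -0.783 0.23 0.014 0; -0.26 -0.783 0.23 0.014 0"

```text
time: 20.92
position: [0.4794, 0.0148, 0.2363]
tool_rot: [0.721, 0.693, -0.0, -0.001]
ft_force: [0.4, 0.6, 0.6]
grip_width: 0.0324
grip_force: 0.0
```

Call:
move_arm --motion "-0.26 -0.783 0.23 0.014 0; -0.26 -0.783 0.23 0.014 0; -0.26 -0.783 0.23 0.014 0; -0.26 -0.783 0.23 0.014 0; -0.26 -0.783 0.23 0.014 0; -0.26 -0.783 0.23 0.014 0"

```text
time: 21.42
position: [0.5194, -0.1422, 0.2335]
tool_rot: [0.721, 0.693, 0.0, -0.001]
ft_force: [-0.5, 0.5, -0.5]
grip_width: 0.0322
grip_force: 0.0
```

Call:
move_arm --motion "-0.26 -0.783 0.23 0.014 0; -0.26 -0.783 0.23 0.014 0; -0.26 -0.783 0.23 0.014 0; -0.26 -0.783 0.23 0.014 0; -0.26 -0.783 0.23 0.014 0; -0.26 -0.783 0.23 0.014 0; -0.26 -0.783 0.23 0.014 0; -0.26 -0.783 0.23 0.014 0"

```text
time: 22.08
position: [0.5589, -0.2978, 0.2313]
tool_rot: [0.719, 0.695, 0.0, -0.001]
ft_force: [-0.8, -0.6, 0.8]
grip_width: 0.0322
grip_force: 0.0
```

```bash
cat >> h.py <<'E'
def blues(lim=(.2,.75,-.5,-.15)):
  for n in('scene','top'):
    P=cloud(n,'b'); P=P[(P[:,0]>lim[0])&(P[:,0]<lim[1])&(P[:,1]>lim[2])&(P[:,1]<lim[3])&(P[:,2]<.35)&(P[:,2]>.02)]
    for C in clusters(P):
      t=C[:,2].max(); T=C[C[:,2]>t-.03]; B=C[C[:,2]<t-.095]
      print(n,len(C),'z',C[:,2].min().round(3),t.round(3),'tab',box(T),'bask',box(B) if len(B)>20 else len(B))
E
python3 - <<'E'
from h import *
blues(); tips(); plan([(.558,-.302,.118,-2.2)])
E
```

```text
scene 37 z 0.065 0.072 tab (array([ 530.2, -294.3]), array([ 9.5, 32.8]), 2.0) bask 0
scene 1461 z 0.029 0.174 tab (array([ 557.8, -305.7]), array([29.4, 13.3]), 85.0) bask (array([ 557.6, -305.4]), array([85. , 59.8]), 87.1)
scene 1354 z 0.03 0.174 tab (array([ 428.8, -323.6]), array([14.4, 33.4]), 13.5) bask (array([ 426.3, -321. ]), array([61.2, 94. ]), 18.1)
tcp [ 0.5591 -0.2987  0.2317] w 0.032548488821752465 tip z-tcp [0.0235 0.0246 0.0257 0.0258 0.0265]
tips xy [ 0.5337 -0.3116  0.2552] [ 0.587  -0.2903  0.2672]
t 22.23 at [ 0.5592 -0.2992  0.2318] yaw -2.1 q6 -0.63 F [-0.2  0.  -0.6] w 0.03246756659170684 0.0
  shift [-0.014 -0.005  0.569] turn 0.0008 rows>= 2.7
```

Call:
move_arm --motion "-0.26 -0.02 -0.012 0.15 0; -0.26 -0.02 -0.012 0.3 0; -0.26 -0.02 -0.012 0.42 0; -0.26 -0.02 -0.012 0.52 0; -0.26 -0.02 -0.012 0.56 0; -0.26 -0.02 -0.012 0.56 0; -0.6 -0.02 -0.012 0.56 0; -0.8 -0.02 -0.012 0.56 0; -1 -0.02 -0.012 0.56 0; -1 -0.02 -0.012 0.56 0; -1 -0.02 -0.012 0.56 0; -1 -0.02 -0.012 0.56 0" --newtons 25

```text
time: 23.23
position: [0.5571, -0.3057, 0.1207]
tool_rot: [0.721, 0.693, 0.0, 0.001]
ft_force: [-0.3, 0.0, 3.6]
grip_width: 0.0097
grip_force: 25.0
```

Call:
move_arm --motion "-1 0 0 0 0; -1 0 0 0 0; -1 0 0 -0.05 0; -1 0 0 -0.1 0; -1 0 0 -0.2 0; -1 0 0 -0.3 0; -1 0 0 -0.3 0; -1 0 0 -0.3 0"

```text
time: 23.9
position: [0.5573, -0.3057, 0.1808]
tool_rot: [0.72, 0.693, 0.0, 0.002]
ft_force: [-0.4, -0.4, -2.5]
grip_width: 0.0097
grip_force: 25.0
```

```bash
python3 - <<'E'
from h import *
plan([]); slices('scene','b',(.49,.65,-.4,-.2,.05),.02)
E
```

```text
t 23.9 at [ 0.5573 -0.3057  0.1808] yaw -2.2 q6 -0.64 F [-0.4 -0.4 -2.5] w 0.00974607948774805 24.983745287172496
scene 0.089 382 [ 0.528 -0.348] [ 0.589 -0.265] (array([ 558.7, -305.8]), array([83.5, 59.6]), 88.0)
scene 0.109 375 [ 0.527 -0.348] [ 0.589 -0.263] (array([ 558.4, -305.2]), array([85.1, 59.6]), 87.8)
scene 0.129 212 [ 0.527 -0.347] [ 0.588 -0.264] (array([ 559.1, -305.3]), array([85.3, 58.6]), 86.0)
scene 0.149 114 [ 0.552 -0.332] [ 0.565 -0.279] (array([ 560.1, -305.7]), array([53.1, 13.1]), 86.4)
scene 0.169 109 [ 0.551 -0.324] [ 0.565 -0.288] (array([ 562.3, -306.7]), array([36.6, 12.8]), 71.2)
scene 0.189 89 [ 0.553 -0.32 ] [ 0.572 -0.293] (array([ 564.6, -308. ]), array([27.6, 16. ]), 72.9)
scene 0.209 36 [ 0.549 -0.32 ] [ 0.563 -0.316] (array([ 556.1, -318.1]), array([ 4.1, 14.5]), 88.3)
scene 0.229 14 [ 0.549 -0.32 ] [ 0.564 -0.313] (array([ 556.1, -317.8]), array([ 4.6, 15.6]), 64.1)
```

```bash
python3 - <<'E'
from h import *
plan([(.560,-.1105,.205,-2.2),(.565,-.1105,.178,-2.2)])
E
```

```text
t 23.95 at [ 0.5563 -0.305   0.1793] yaw -2.2 q6 -0.64 F [-0.7 -0.3 -3. ] w 0.01005695845694962 24.983099388191476
  shift [ 0.486 -0.009 -0.064] turn 0.0001 rows>= 2.4
  shift [ 0.486 -0.009 -0.064] turn 0.0 rows>= 2.4
  shift [0.001 0.025 0.135] turn 0.0 rows>= 0.7
```

Call:
move_arm --motion "-1 0 0 -0.12 0; -1 0.15 -0.005 -0.128 0; -1 0.3 -0.009 -0.128 0; -1 0.45 -0.015 -0.128 0; -1 0.6 -0.018 -0.128 0; -1 0.75 -0.018 -0.128 0; -1 0.9 -0.018 -0.128 0; -1 0.972 -0.018 -0.128 0; -1 0.972 -0.018 -0.128 0; -1 0.972 -0.018 -0.06 0; -1 0.973 0.007 0.007 0; -1 0.973 0.007 0.007 0"

```text
time: 24.95
position: [0.5642, -0.1112, 0.1748]
tool_rot: [0.721, 0.693, -0.001, -0.002]
ft_force: [-0.4, -0.3, -2.4]
grip_width: 0.0099
grip_force: 25.0
```

```bash
python3 - <<'E'
from h import *
plan([]); slices('scene','b',(.49,.68,-.25,0,.05),.015); slices('top','b',(.49,.68,-.25,0,.05),.03)
p,d=robot.camera('scene'); cv2.imwrite('pics/c1.png',cv2.resize(p[170:370,220:420],None,fx=3,fy=3,interpolation=2)[...,::-1])
E
```

```text
t 24.95 at [ 0.5642 -0.1112  0.1748] yaw -2.2 q6 -0.35 F [-0.4 -0.3 -2.4] w 0.009930556422844015 25.00281915999949
scene 0.084 263 [ 0.534 -0.157] [ 0.595 -0.075] (array([ 564.5, -115.3]), array([83.1, 59. ]), 88.2)
scene 0.099 105 [ 0.536 -0.157] [ 0.595 -0.073] (array([ 583.1, -126.6]), array([96.9, 48.9]), 55.6)
scene 0.114 333 [ 0.534 -0.157] [ 0.595 -0.071] (array([ 565.3, -113.8]), array([84.4, 59.5]), 87.5)
scene 0.129 69 [ 0.557 -0.14 ] [ 0.573 -0.088] (array([ 564.8, -113.9]), array([51.6, 14.5]), 88.7)
scene 0.144 70 [ 0.558 -0.139] [ 0.572 -0.089] (array([ 565.2, -113.7]), array([50.4, 12.3]), 87.9)
scene 0.159 78 [ 0.557 -0.137] [ 0.573 -0.094] (array([ 568.4, -115.9]), array([42.4, 13.5]), 72.5)
scene 0.174 80 [ 0.559 -0.127] [ 0.573 -0.101] (array([ 568.4, -113.8]), array([25.2, 12.5]), 67.9)
scene 0.189 39 [ 0.56  -0.127] [ 0.579 -0.1  ] (array([ 571.3, -114.8]), array([26.4, 14.8]), 70.0)
scene 0.204 30 [ 0.56  -0.127] [ 0.571 -0.121] (array([ 565.5, -124.9]), array([ 6. , 10.5]), 53.4)
scene 0.219 23 [ 0.559 -0.127] [ 0.571 -0.118] (array([ 564.2, -123.2]), array([ 5.7, 14.6]), 55.1)
```

View pics/c1.png

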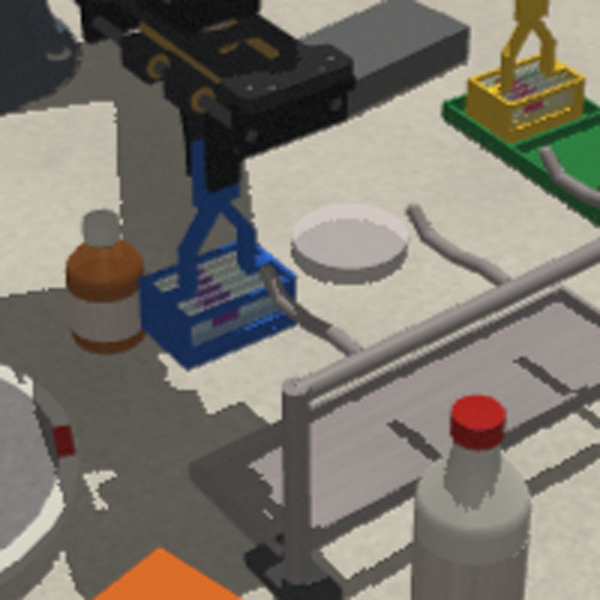

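```bash
python3 - <<'E'
from h import *
D=np.load('scene0.npz'); HS['s']=((0,0,0),(180,255,255))
# hooks now empty: current image
p,d=robot.camera('scene'); hs=cv2.cvtColor(p,cv2.COLOR_RGB2HSV)
P=cloud('scene','s',p,d); HS['bl']=((95,100,0),(130,255,255))
for c in (-.1135,.0025,.1165):
  for x0 in np.arange(.602,.68,.01):
    Q=P[(P[:,0]>x0)&(P[:,0]<x0+.01)&(abs(P[:,1]-c)<.03)&(P[:,2]>.13)&(P[:,2]<.18)]
    if len(Q): print(c,x0.round(3),len(Q),Q[:,1].min().round(4),Q[:,1].max().round(4),Q[:,2].max().round(4))
E
```

```text
-0.1135 0.612 23 -0.1169 -0.1082 0.1628
-0.1135 0.622 40 -0.1182 -0.1063 0.1586
-0.1135 0.632 22 -0.1177 -0.1077 0.1514
-0.1135 0.642 24 -0.1173 -0.1084 0.1539
-0.1135 0.652 22 -0.1185 -0.108 0.1513
-0.1135 0.662 19 -0.1195 -0.111 0.1544
-0.1135 0.672 25 -0.1192 -0.1107 0.1554
0.0025 0.612 11 -0.0013 0.0059 0.1612
0.0025 0.622 38 -0.0039 0.0078 0.1613
0.0025 0.632 25 -0.0022 0.0055 0.1533
0.0025 0.642 21 -0.0032 0.0045 0.1518
0.0025 0.652 20 -0.003 0.0049 0.1514
0.0025 0.662 19 -0.005 0.0033 0.1521
0.0025 0.672 22 -0.0048 0.0039 0.1548
0.1165 0.612 3 0.115 0.117 0.1609
0.1165 0.622 28 0.1111 0.1217 0.1617
0.1165 0.632 28 0.112 0.1208 0.1593
0.1165 0.642 22 0.1127 0.1226 0.1513
0.1165 0.652 20 0.1108 0.1205 0.1501
0.1165 0.662 20 0.1105 0.1213 0.1513
0.1165 0.672 18 0.1099 0.1168 0.1542
```

Picture c1 shows the blue rack held upright at (220,290), just before the hook tip at (270,275). It needs 4 mm sideways. Then 77 mm in, and down.

Call:
move_arm --motion "-1 0.019 0 -0.012 0; -1 0.019 0 -0.012 0; -1 0.019 0.05 -0.012 0; -1 0.019 0.1 -0.012 0; -1 0.019 0.15 -0.012 0; -1 0.019 0.2 -0.012 0; -1 0.019 0.25 -0.012 0; -1 0.019 0.3 -0.012 0; -1 0.019 0.35 -0.012 0; -1 0.019 0.387 -0.012 0; -1 0.019 0.387 -0.012 0; -1 0.019 0.387 -0.012 0"

```text
time: 26.15
position: [0.6432, -0.1099, 0.1805]
tool_rot: [0.72, 0.694, -0.0, -0.0]
ft_force: [-0.4, -0.8, -3.0]
grip_width: 0.0097
grip_force: 25.0
```

```bash
python3 - <<'E'
from h import *
plan([]); slices('scene','b',(.55,.72,-.25,0,.05),.02)
E
```

```text
t 26.15 at [ 0.6432 -0.1099  0.1805] yaw -2.2 q6 -0.3 F [-0.4 -0.8 -3. ] w 0.009665237663924294 24.99749588314444
scene 0.091 198 [ 0.613 -0.156] [ 0.674 -0.073] (array([ 661.4, -126.7]), array([96.7, 50.2]), 54.1)
scene 0.111 387 [ 0.613 -0.156] [ 0.674 -0.069] (array([ 643.4, -112.4]), array([86.4, 58.9]), 88.4)
scene 0.131 131 [ 0.616 -0.154] [ 0.669 -0.085] (array([ 635.4, -125. ]), array([51.2, 71.8]), 14.4)
scene 0.151 109 [ 0.637 -0.139] [ 0.651 -0.087] (array([ 643.9, -112.6]), array([52.1, 13. ]), 89.2)
scene 0.171 98 [ 0.636 -0.13 ] [ 0.65  -0.095] (array([ 645.7, -111.4]), array([33.9, 14. ]), 74.2)
scene 0.191 80 [ 0.632 -0.127] [ 0.658 -0.097] (array([ 647.3, -113.9]), array([26.3, 20. ]), 54.9)
scene 0.211 47 [ 0.632 -0.126] [ 0.65  -0.119] (array([ 641.8, -121.4]), array([ 6.1, 18.7]), 62.7)
scene 0.231 10 [ 0.639 -0.125] [ 0.649 -0.117] (array([ 643.3, -121.9]), array([ 5.2, 10.5]), 52.6)
```

Call:
move_arm --motion "-1 0 0 0.03 0; -1 0 0 0.06 0; -1 0 0 0.09 0; -1 0 0 0.11 0; -1 0 0 0.125 0; -1 0 0 0.135 0; -1 0 0 0.145 0; -1 0 0 0.145 0"

```text
time: 26.87
position: [0.6435, -0.1115, 0.1523]
tool_rot: [0.72, 0.694, -0.0, 0.002]
ft_force: [-1.2, -3.5, 1.4]
grip_width: 0.0099
grip_force: 25.0
```

Call:
move_arm --motion "-0.7 0 0 0 0; -0.6 0 0 0 0; -0.5 0 0 0 0; -0.4 0 0 0 0; -0.3 0 0 0 0; -0.26 0 0 0 0; -0.26 0 0 -0.1 0; -0.26 0 0 -0.25 0; -0.26 0 0 -0.4 0; -0.26 0 0 -0.45 0; -0.26 0 0 -0.45 0; -0.26 0 0 -0.45 0"

```text
time: 27.87
position: [0.6427, -0.1098, 0.2414]
tool_rot: [0.72, 0.694, 0.0, 0.0]
ft_force: [-0.4, -0.3, -0.0]
grip_width: 0.0324
grip_force: 0.0
```

```bash
python3 - <<'E'
from h import *
slices('scene','b',(.55,.72,-.25,0,.05),.02)
blues((.3,.56,-.5,-.2))
a=np.radians(16.8); tx=np.array([-np.sin(a),np.cos(a)]); t=np.array([.4275,-.3235])+.0035*tx; print(t)
plan([(t[0],t[1],.235,16.8)])
E
```

```text
scene 0.062 286 [ 0.614 -0.158] [ 0.675 -0.074] (array([ 645.8, -115.2]), array([85.1, 57.2]), 85.9)
scene 0.082 280 [ 0.614 -0.157] [ 0.675 -0.074] (array([ 644.1, -115.2]), array([85.9, 58.2]), 85.9)
scene 0.102 120 [ 0.617 -0.156] [ 0.67  -0.082] (array([ 636.4, -125.1]), array([50.3, 76.4]), 15.3)
scene 0.122 75 [ 0.636 -0.14 ] [ 0.651 -0.091] (array([ 643.2, -115.4]), array([14.3, 49.3]), 1.6)
scene 0.142 93 [ 0.639 -0.131] [ 0.651 -0.098] (array([ 645.8, -114.6]), array([33.3, 11.2]), 84.2)
scene 0.162 132 [ 0.64  -0.128] [ 0.651 -0.1  ] (array([ 648.8, -115.3]), array([27.8, 11.3]), 72.8)
scene 0.182 150 [ 0.638 -0.128] [ 0.653 -0.098] (array([ 645.7, -112.9]), array([29.5, 13.8]), 84.7)
scene 0.202 48 [ 0.639 -0.127] [ 0.65  -0.097] (array([ 644.5, -111.8]), array([29.1, 10.8]), 82.5)
scene 26 z 0.064 0.072 tab (array([ 395.6, -314.3]), array([ 6.9, 29.4]), 25.4) bask 0
scene 1350 z 0.029 0.174 tab (array([ 427.6, -325. ]), array([12.9, 29.8]), 16.6) bask (array([ 429.4, -324.7]), array([60.6, 87.6]), 12.8)
top 448 z 0.027 0.177 tab (array([ 427. , -322.4]), array([ 9.3, 28.9]), 13.5) bask (array([ 427.3, -322.4]), array([51.7, 83.5]), 16.4)
[ 0.42648839 -0.32014938]
t 28.02 at [ 0.6415 -0.1095  0.2392] yaw -2.2 q6 -0.3 F [ 0.  -0.  -0.8] w 0.03231461163120693 0.0
  shift [-0.547 -0.517  0.011] turn -0.1055 rows>= 3.6
  shift [-0.349 -0.667  0.011] turn 0.0 rows>= 3.6
```

Blue rack 1 hangs upright at hook 2, at (0.644, -0.114). On to the other one.

Call:
move_arm --motion "-0.26 -0.547 -0.517 0.011 -0.1055; -0.26 -0.547 -0.517 0.011 -0.1055; -0.26 -0.547 -0.517 0.011 -0.1055; -0.26 -0.547 -0.517 0.011 -0.1055; -0.26 -0.547 -0.517 0.011 -0.1055; -0.26 -0.547 -0.517 0.011 -0.1055; -0.26 -0.547 -0.517 0.011 -0.1055"

```text
time: 28.6
position: [0.5354, -0.2149, 0.2384]
tool_rot: [0.596, 0.803, 0.0, -0.001]
ft_force: [0.6, -0.0, 0.4]
grip_width: 0.0322
grip_force: 0.0
```

Call:
move_arm --motion "-0.26 -0.349 -0.667 0.011 0; -0.26 -0.349 -0.667 0.011 0; -0.26 -0.349 -0.667 0.011 0; -0.26 -0.349 -0.667 0.011 0; -0.26 -0.349 -0.667 0.011 0; -0.26 -0.349 -0.667 0.011 0; -0.26 -0.349 -0.667 0.011 0; -0.26 -0.349 -0.667 0.011 0"

```text
time: 29.27
position: [0.4292, -0.3195, 0.237]
tool_rot: [0.595, 0.804, 0.0, -0.0]
ft_force: [-0.3, 0.6, -0.8]
grip_width: 0.0323
grip_force: 0.0
```

```bash
python3 - <<'E'
from h import *
blues((.3,.56,-.5,-.2)); tips()
plan([(.4265,-.32,.118,16.8)])
E
```

```text
scene 27 z 0.065 0.072 tab (array([ 395.8, -314.1]), array([ 6.1, 35.4]), 27.6) bask 0
scene 1347 z 0.03 0.174 tab (array([ 428. , -324.6]), array([13.8, 31.5]), 18.5) bask (array([ 427.4, -324.9]), array([60.3, 86. ]), 17.4)
top 115 z 0.031 0.15 tab (array([ 425.7, -309.5]), array([2.1, 2.3]), 71.8) bask 15
tcp [ 0.429  -0.3196  0.2371] w 0.03216889701273606 tip z-tcp [0.0232 0.0247 0.0255 0.0259 0.0263]
tips xy [ 0.409  -0.3389  0.2602] [ 0.4577 -0.3032  0.2721]
t 29.42 at [ 0.4289 -0.3196  0.2371] yaw 16.9 q6 -1.15 F [-0.   0.2  0.2] w 0.03204257899454412 0.0
  shift [ 0.002 -0.012  0.595] turn 0.0007 rows>= 2.9
```

Call:
move_arm --motion "-0.26 0.002 -0.014 0.15 0; -0.26 0.002 -0.014 0.3 0; -0.26 0.002 -0.014 0.42 0; -0.26 0.002 -0.014 0.52 0; -0.26 0.002 -0.014 0.585 0; -0.26 0.002 -0.014 0.585 0; -0.6 0.002 -0.014 0.585 0; -0.8 0.002 -0.014 0.585 0; -1 0.002 -0.014 0.585 0; -1 0.002 -0.014 0.585 0; -1 0.002 -0.014 0.585 0; -1 0.002 -0.014 0.585 0" --newtons 25

```text
time: 30.42
position: [0.4257, -0.3217, 0.1212]
tool_rot: [0.596, 0.803, -0.0, 0.001]
ft_force: [-0.2, 0.3, 3.9]
grip_width: 0.0097
grip_force: 25.0
```

Call:
move_arm --motion "-1 0 0 0 0; -1 0 0 0 0; -1 0 0 -0.05 0; -1 0 0 -0.1 0; -1 0 0 -0.2 0; -1 0 0 -0.3 0; -1 0 0 -0.4 0; -1 0 0 -0.4 0; -1 0 0 -0.4 0"

```text
time: 31.17
position: [0.4255, -0.3217, 0.2013]
tool_rot: [0.596, 0.803, -0.0, 0.001]
ft_force: [0.7, 0.8, -2.4]
grip_width: 0.0097
grip_force: 25.0
```

```bash
python3 - <<'E'
from h import *
slices('scene','b',(.35,.5,-.4,-.2,.05),.02)
plan([(.52,-.06,.235,-2.2),(.555,.119,.235,-2.2)])
E
```

```text
scene 0.111 372 [ 0.411 -0.372] [ 0.469 -0.278] (array([ 428.3, -324.9]), array([59.6, 85. ]), 16.8)
scene 0.131 414 [ 0.391 -0.372] [ 0.466 -0.277] (array([ 426.4, -324.9]), array([60.1, 85.6]), 15.7)
scene 0.151 149 [ 0.404 -0.371] [ 0.464 -0.282] (array([ 431.6, -324.8]), array([55.5, 81.5]), 14.8)
scene 0.171 105 [ 0.418 -0.35 ] [ 0.439 -0.299] (array([ 427.4, -325.3]), array([12.3, 53.2]), 15.7)
scene 0.191 97 [ 0.425 -0.341] [ 0.438 -0.308] (array([ 428.6, -325.1]), array([12.3, 33.7]), 11.5)
scene 0.211 94 [ 0.419 -0.339] [ 0.44  -0.312] (array([ 430.3, -326.1]), array([27.2, 16.1]), 75.6)
scene 0.231 60 [ 0.423 -0.34 ] [ 0.437 -0.33 ] (array([ 429.5, -335.7]), array([12.7, 10.3]), 27.3)
scene 0.251 18 [ 0.423 -0.338] [ 0.437 -0.329] (array([ 430.5, -334.2]), array([ 7.1, 14.8]), 66.7)
t 31.22 at [ 0.4247 -0.3208  0.2   ] yaw 16.8 q6 -1.15 F [ 0.   0.8 -2.4] w 0.009800928397073734 24.99803815037012
  shift [ 0.555  0.416 -0.087] turn 0.1055 rows>= 3.4
  shift [ 0.661  0.213 -0.087] turn 0.0 rows>= 3.4
  shift [0.901 0.141 0.   ] turn 0.0 rows>= 4.4
```

Call:
move_arm --motion "-1 0 0 -0.2 0.03; -1 0.1 0.08 -0.2 0.06; -1 0.22 0.166 -0.2 0.09; -1 0.33 0.25 -0.2 0.1055; -1 0.44 0.33 -0.2 0.1055; -1 0.555 0.416 -0.2 0.1055; -1 0.555 0.416 -0.2 0.1055; -1 0.555 0.416 -0.2 0.1055"

```text
time: 31.88
position: [0.4718, -0.189, 0.2385]
tool_rot: [0.719, 0.695, -0.001, -0.002]
ft_force: [-0.3, -1.5, -2.5]
grip_width: 0.0098
grip_force: 25.0
```

Call:
move_arm --motion "-1 0.15 0.05 0 0; -1 0.3 0.1 0 0; -1 0.45 0.15 0 0; -1 0.6 0.2 0 0; -1 0.661 0.213 0 0; -1 0.661 0.213 0 0; -1 0.661 0.213 0 0"

```text
time: 32.47
position: [0.5198, -0.0611, 0.2394]
tool_rot: [0.72, 0.694, -0.001, -0.0]
ft_force: [-0.0, -0.1, -2.8]
grip_width: 0.0098
grip_force: 25.0
```

Call:
move_arm --motion "-1 0.15 0.02 0 0; -1 0.3 0.05 0 0; -1 0.45 0.07 0 0; -1 0.6 0.09 0 0; -1 0.75 0.12 0 0; -1 0.901 0.141 0 0; -1 0.901 0.141 0 0; -1 0.901 0.141 0 0; -1 0.901 0.141 0 0"

```text
time: 33.22
position: [0.5552, 0.1167, 0.2397]
tool_rot: [0.721, 0.693, -0.001, 0.0]
ft_force: [1.0, -0.0, -1.8]
grip_width: 0.0103
grip_force: 25.0
```

```bash
python3 - <<'E'
from h import *
slices('scene','b',(.45,.68,.03,.25,.05),.02)
plan([(.565,.119,.179,-2.2)])
E
```

```text
scene 0.147 292 [0.526 0.068] [0.587 0.153] (array([571.3, 102.9]), array([96.6, 51.2]), 60.1)
scene 0.167 284 [0.526 0.068] [0.586 0.156] (array([556.2, 112.5]), array([88.5, 58.3]), 88.0)
scene 0.187 177 [0.528 0.069] [0.586 0.153] (array([556.9, 111.4]), array([84.3, 56.5]), 88.8)
scene 0.207 88 [0.547 0.086] [0.564 0.137] (array([555.2, 111.7]), array([51.2, 16.8]), 89.4)
scene 0.227 78 [0.55  0.091] [0.563 0.128] (array([556.5, 109.5]), array([12.4, 37.6]), 0.8)
scene 0.247 83 [0.55  0.097] [0.563 0.126] (array([558.8, 110.6]), array([28.6, 10.7]), 71.1)
scene 0.267 51 [0.546 0.096] [0.562 0.107] (array([553.7, 101.2]), array([15.5, 10.8]), 5.4)
scene 0.287 19 [0.551 0.099] [0.561 0.111] (array([555.9, 104.9]), array([11.4, 10.3]), 76.9)
t 33.27 at [0.5552 0.1165 0.2398] yaw -2.3 q6 0.05 F [ 0.5  0.3 -2.3] w 0.009697487014316433 24.99917797744274
  shift [0.014 0.049 0.304] turn -0.0006 rows>= 1.5
```

Call:
move_arm --motion "-1 0.04 0 0.1 0; -1 0.04 0.02 0.2 0; -1 0.04 0.02 0.28 0; -1 0.04 0.02 0.306 0; -1 0.04 0.02 0.306 0; -1 0.04 0.02 0.306 0; -1 0.04 0.02 0.306 0"

```text
time: 33.85
position: [0.5606, 0.1258, 0.1801]
tool_rot: [0.721, 0.693, 0.001, 0.001]
ft_force: [-1.3, 0.2, -1.5]
grip_width: 0.0096
grip_force: 25.0
```

```bash
python3 - <<'E'
from h import *
slices('scene','b',(.45,.68,.03,.25,.05),.02)
plan([])
E
```

```text
scene 0.09 281 [0.529 0.077] [0.593 0.164] (array([561.8, 121.3]), array([88.2, 60.1]), 86.0)
scene 0.11 308 [0.53  0.077] [0.592 0.164] (array([560.6, 120.8]), array([87.7, 60.4]), 87.9)
scene 0.13 93 [0.533 0.079] [0.592 0.157] (array([571.6, 112. ]), array([83.9, 52.3]), 70.9)
scene 0.15 80 [0.553 0.094] [0.569 0.145] (array([560.9, 119.8]), array([51.5, 15.1]), 87.8)
scene 0.17 78 [0.556 0.101] [0.568 0.137] (array([561.8, 119.5]), array([36. , 11.7]), 88.7)
scene 0.19 70 [0.554 0.105] [0.573 0.133] (array([565.8, 118.2]), array([25.9, 16.8]), 66.7)
scene 0.21 52 [0.551 0.106] [0.567 0.116] (array([559.1, 111.1]), array([ 9.3, 16.9]), 88.1)
scene 0.23 10 [0.557 0.106] [0.566 0.119] (array([562.2, 112.2]), array([11.5,  8.4]), 78.7)
t 33.9 at [0.5606 0.126  0.1803] yaw -2.2 q6 0.07 F [-0.9  0.5 -3. ] w 0.009612162814409464 24.99922110233456
```

Call:
move_arm --motion "-1 0 0.05 0 0; -1 0 0.1 0 0; -1 0 0.15 0 0; -1 0 0.2 0 0; -1 0 0.25 0 0; -1 0 0.3 0 0; -1 0 0.35 0 0; -1 0 0.4 0 0; -1 0 0.449 0 0; -1 0 0.449 0 0; -1 0 0.449 0 0"

```text
time: 34.82
position: [0.6503, 0.1229, 0.1787]
tool_rot: [0.721, 0.693, 0.0, 0.0]
ft_force: [-0.7, 0.8, -3.0]
grip_width: 0.0097
grip_force: 25.0
```

```bash
python3 - <<'E'
from h import *
slices('scene','b',(.55,.72,.03,.25,.05),.02)
plan([])
E
```

```text
scene 0.087 142 [0.621 0.076] [0.681 0.159] (array([667.6, 106.8]), array([98.7, 48.7]), 55.4)
scene 0.107 265 [0.621 0.074] [0.681 0.163] (array([651.2, 118.1]), array([87.5, 57.9]), 88.3)
scene 0.127 132 [0.622 0.074] [0.681 0.159] (array([651.9, 117.2]), array([84.2, 56.6]), 87.0)
scene 0.147 94 [0.644 0.09 ] [0.658 0.143] (array([650.8, 116.8]), array([52.9, 12.8]), 88.8)
scene 0.167 88 [0.644 0.1  ] [0.659 0.133] (array([651.3, 116.2]), array([33.5, 11.9]), 83.5)
scene 0.187 82 [0.638 0.103] [0.664 0.132] (array([654.2, 116.3]), array([26.1, 20.6]), 46.6)
scene 0.207 54 [0.645 0.103] [0.657 0.114] (array([651.7, 106.8]), array([10.9,  9.2]), 40.5)
scene 0.227 16 [0.644 0.105] [0.657 0.119] (array([647.7, 110.7]), array([ 9.4, 16.4]), 44.3)
t 34.87 at [0.6494 0.123  0.1786] yaw -2.2 q6 0.06 F [-0.5  0.1 -2.4] w 0.010030524287502266 24.99945641029626
```

Well aligned, so I lower it onto the seat.

Call:
move_arm --motion "-1 0 0 0.03 0; -1 0 0 0.06 0; -1 0 0 0.09 0; -1 0 0 0.11 0; -1 0 0 0.12 0; -1 0 0 0.128 0; -1 0 0 0.135 0; -1 0 0 0.135 0"

```text
time: 35.53
position: [0.6497, 0.1214, 0.1532]
tool_rot: [0.72, 0.694, -0.001, 0.001]
ft_force: [-1.6, -3.9, 4.5]
grip_width: 0.0095
grip_force: 25.0
```

Call:
move_arm --motion "-0.7 0 0 0 0; -0.6 0 0 0 0; -0.5 0 0 0 0; -0.4 0 0 0 0; -0.3 0 0 0 0; -0.26 0 0 0 0; -0.26 0 0 -0.1 0; -0.26 0 0 -0.25 0; -0.26 0 0 -0.4 0; -0.26 0 0 -0.6 0; -0.26 0 0 -0.6 0; -0.26 0 0 -0.6 0"

```text
time: 36.53
position: [0.6513, 0.1233, 0.2755]
tool_rot: [0.72, 0.694, 0.003, 0.002]
ft_force: [0.9, 0.2, 0.0]
grip_width: 0.0328
grip_force: 0.0
```

```bash
python3 - <<'E'
from h import *
p,d=robot.camera('scene'); cv2.imwrite('pics/d1.png',p[...,::-1])
slices('scene','b',(.55,.72,.03,.25,.05),.025); slices('scene','b',(.55,.72,-.25,-.03,.05),.05); slices('scene','b',(.55,.72,.03,.25,.05),.05)
plan([])
E
```

```text
scene 0.06 238 [0.623 0.071] [0.681 0.156] (array([654.2, 114.3]), array([86.8, 55.2]), 85.7)
scene 0.085 236 [0.62  0.071] [0.681 0.16 ] (array([649.9, 115. ]), array([87. , 58.8]), 87.3)
scene 0.11 91 [0.642 0.089] [0.657 0.14 ] (array([649.1, 114.5]), array([15. , 51.8]), 0.1)
scene 0.135 93 [0.644 0.093] [0.657 0.133] (array([651.1, 113.3]), array([39.2, 12.6]), 80.7)
scene 0.16 131 [0.646 0.1  ] [0.658 0.131] (array([653.9, 114.9]), array([30.2,  9.6]), 75.6)
scene 0.185 136 [0.644 0.101] [0.657 0.134] (array([650.9, 117.7]), array([32.8, 12.3]), 88.7)
scene 0.061 675 [ 0.612 -0.159] [ 0.675 -0.072] (array([ 643.4, -115.3]), array([87.4, 61.6]), 88.5)
scene 0.111 210 [ 0.638 -0.14 ] [ 0.652 -0.09 ] (array([ 644.9, -115.2]), array([50.6, 12.7]), 85.1)
scene 0.161 337 [ 0.639 -0.129] [ 0.652 -0.098] (array([ 645.6, -113.6]), array([30.9, 12.9]), 88.4)
scene 0.061 481 [0.619 0.071] [0.68  0.159] (array([650.2, 115.3]), array([87.4, 59.4]), 88.0)
scene 0.111 185 [0.643 0.088] [0.659 0.143] (array([650.3, 116.1]), array([54.8, 14.4]), 86.6)
scene 0.161 266 [0.645 0.099] [0.658 0.133] (array([651.4, 116.1]), array([33.1, 13.5]), 88.8)
t 36.73 at [0.6482 0.123  0.27  ] yaw -2.2 q6 0.06 F [ 0.4  0.1 -0.1] w 0.03246808068371903 0.0
```

View pics/d1.png

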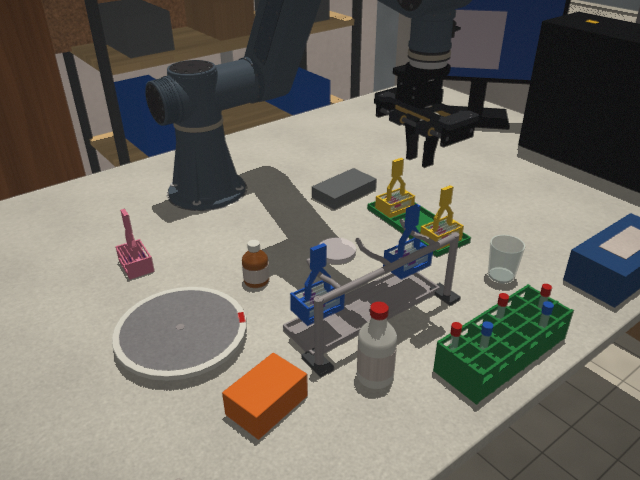

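Both blue racks hang upright on the outer hooks, tabs at (318,262) and (411,225). Both yellow racks stand in the tray and the gripper is clear. I'll let things settle for a second and hand in.

Call:
move_arm --motion "-0.26 0 0 0 0; -0.26 0 0 0 0; -0.26 0 0 0 0; -0.26 0 0 0 0; -0.26 0 0 0 0; -0.26 0 0 0 0; -0.26 0 0 0 0; -0.26 0 0 0 0; -0.26 0 0 0 0; -0.26 0 0 0 0; -0.26 0 0 0 0; -0.26 0 0 0 0"

```text
time: 37.73
position: [0.6494, 0.123, 0.272]
tool_rot: [0.72, 0.693, 0.0, 0.0]
ft_force: [0.3, -0.6, -0.8]
grip_width: 0.032
grip_force: 0.0
```

```bash
python3 - <<'E'
from h import *
print(robot.hand_in())
E
```

```text
the job is handed in; nothing more can be done
None
```

The job is handed in at about 38 s, but no verdict came back: in the last images the two yellow racks present stand upright in separate tray bays, both blue racks hang on the outer hooks, and nothing else on the bench looks moved.

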